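Load the disinfection station of a dental lab

ROBOT

A 6-joint arm with a two-finger parallel gripper is mounted at the origin on the work surface. World frame = base frame: x ahead of the robot, y to its left, z up, the work surface at z = 0. Lengths are in m, angles in rad, forces in N, time in s.
With the tool pointing down it reaches from about 0.35 to 0.775 m from the base axis. Payload 5.5 kg.
Tool frame: the origin (TCP) lies midway between the tips of the shut fingers; the grasp point (between the pads) lies 19 mm behind it; z points along the fingers, y is the direction in which the jaws open and shut (so a half turn about z gives the same grasp; the last joint's range is limited). The gripper opens to 85 mm and grips with 20 to 120 N. Pads are 22 mm wide; open, the fingers measure 114 mm over their backs; the gripper's body (76 mm by 85 mm) begins 54 mm behind the grasp point. The pads swing forward as they close: fully open they stand 13 mm farther back than shut.
Start: joints at [-1.384, 0.313, 0.046, 1.304, 0, 1.431], TCP at [0.185, -0.545, 0.231] pointing down, gripper open.
Joint ranges: [-2.76, 2.76], [-0.86, 1.69], [-1.03, 1.26], [-2.2, 2.34], [-1.47, 1.5], [-3.14, 3.14]. Speed limits (rad/s): [2.57, 2.57, 3.14, 3.14, 3.14, 3.14].

INTERFACE

Orientations are given as a unit quaternion [w, x, y, z].
In Python, from workcell import env gives the robot as it stands.
- The arm moves only by the shell command python3 -m creep 'ROWS' [OPENING] [FORCE]. ROWS is JSON, a list of rows, each a list of 6 numbers: the shift along the tool's x, y, z in m, then the turn, a rotation vector about the tool's x, y, z in degrees. A call has exactly 8 rows; each row is the pose to reach, as a shift and turn from the pose commanded when the call began, along the tool's axes at that moment; what a row does not reach only later rows make up. A row lasts 1/10 s, in which the tool goes at most 50 mm and 8.59 degrees, less where a joint would pass 70% of its speed; a pose out of reach is approached as far as the arm can. A call with a gripper value outside its range is refused whole. OPENING is the finger opening in m, from 0 to 0.0854, set as the call begins (- or left out, the last holds). The fingers move at their own pace and stop on an object; FORCE is the grip in N (left out, the last holds). Time passes only in rows, so rows that repeat a pose let the fingers close, or fill a call up. It gives the time, the measured TCP pose, the force and the opening at its end, in the units of the state.
- env.get_state(): the state, without advancing time (a new reading comes with each control period).
- env.read_camera(name): name is "side" or "top"; returns (picture, depth): 480x640x3 uint8, blue, green, red; 480x640 float32, m along the optical axis (not along the pixel's ray), 0 where there is no reading.
- env.camera_params(name): a dict with "fx", "fy", "cx", "cy" (pixels), "position" and "orientation" of the camera in the world. Camera axes: x right, y up, looking along -z (the intrinsics and any distortion apply to the point x, -y, -z); pixel columns grow to the right and rows downward; lengths in m; the calibration is good to about 2 mm. A picture is of the moment at which its call begins. camera_params takes no time and is no camera call.
- env.hand_in(): hands the job in, once; it reports no verdict.
The state is a dict: "clock": time; "joint_pos": joint angles; "qvel": joint speeds; "tau": joint torques, N m; "tcp_pos": TCP position; "orientation": TCP orientation; "wrist_force": force on the tool from outside, world axes, zero at the start; "ft_torque": the same for the moment, N m; "finger_gap": finger opening in m.
Only numpy, scipy, OpenCV 4.12 (cv2) and the standard library are available. Lean on these libraries where they do the work, as an engineer would, in place of code of your own. Each camera call takes 0.05 s, during which the arm holds its last target. There are 200 camera calls.

TASK

Load the incoming dental work for disinfection: lay every U-shaped face-bow flat in a cradle of its own on the white rack, turned so that both brass ends rest down in the two V notches with the tips just short of the back plate, and take the lid off the steel pot, tip the pot by its red bar so that all bite blocks drop into the white tray below, set the pot fully upright again and put its lid back on. When all of that is done, turn the dial on the control box clockwise past its detent until it clicks into the on position; leave the jar, the glass and the stone cast where they are.

Things in the scene. Friction and masses are not known exactly. Their poses are not given: they have to be found in the camera images.
- bow_blue: face-bow with blue handle: flat U of 11 mm round rod, 115 mm wide (y), 101 mm long (x), 0.25 kg, lying flat; both prongs point to its +x, prong centre lines at y = +-52 mm, brass-coloured over their last 50 mm, tips at x = +50 mm; cross-bar at x = -45 mm. The blue handle block on the mid-line (70 long in x from -45 to +25, 16 wide in y, 30 high) is for gripping across its width; bow balances near the origin, which lies at the underside of bow and handle, on the mid-line
- bow_yellow: face-bow with yellow handle: flat U of 11 mm round rod, 115 mm wide (y), 101 mm long (x), 0.25 kg, lying flat; both prongs point to its +x, prong centre lines at y = +-52 mm, brass-coloured over their last 50 mm, tips at x = +50 mm; cross-bar at x = -45 mm. The yellow handle block on the mid-line (70 long in x from -45 to +25, 16 wide in y, 30 high) is for gripping across its width; bow balances near the origin, which lies at the underside of bow and handle, on the mid-line
- bow_green: face-bow with green handle: flat U of 11 mm round rod, 115 mm wide (y), 101 mm long (x), 0.25 kg, lying flat; both prongs point to its +x, prong centre lines at y = +-52 mm, brass-coloured over their last 50 mm, tips at x = +50 mm; cross-bar at x = -45 mm. The green handle block on the mid-line (70 long in x from -45 to +25, 16 wide in y, 30 high) is for gripping across its width; bow balances near the origin, which lies at the underside of bow and handle, on the mid-line
- rack: white fixed rack, base 8 mm thick; three cradles side by side along its y (142 mm apart), each two parallel V notches 104 mm apart for the two prongs of one bow; notches run along rack x from -12 to +50 mm, V is 80 deg wide, its rims 47 mm above the bench; 48 mm high back plate at x = +60 to +66 mm on the side away from the robot. Origin at bench level, under the middle cradle; +x points to the back plate
- cradle0 (a point): where a bow's origin belongs when it is seated in the leftmost (+y) cradle (34 mm above the bench; bow +x = rack +x, tips 10 mm short of the back plate); the point's axes are the rack's axes
- cradle1 (a point): where a bow's origin belongs when it is seated in the middle cradle (34 mm above the bench; bow +x = rack +x, tips 10 mm short of the back plate); the point's axes are the rack's axes
- cradle2 (a point): where a bow's origin belongs when it is seated in the rightmost (-y) cradle (34 mm above the bench; bow +x = rack +x, tips 10 mm short of the back plate); the point's axes are the rack's axes
- station: fixed tipping station: white tray with a steel pot hung over it between two posts (8 mm thick, at y = +-62 mm, tops 136 mm above the bench). Origin at bench level under the pot's axis; +x is the way the pot tips, over the tray
- tray_in (a point): centre of the white tray's inner floor, 10 mm above the bench; inside 162 mm (x) by 96 mm (y), walls 32 mm above the floor; axes as the station's
- pot_axis (a point): centre of the pot on its tipping axis (station y), 128 mm above the bench; the pot is 106 mm wide at the rim, from 37 mm below to 35 mm above this point when upright, open at the top
- pot (a joint): tipping angle of the pot, rad: 0 upright (stop), grows as its mouth turns over towards station +x; stop at 2.65; stiff pivot of 0.25 N m stays where it is left. The blocks slide out at about 2.1 to 2.5; a shake may help
- pot_bar (a point): middle of the pot's red handle bar (10 mm round, 70 mm long, parallel to the axis, clear of the pot by 35 mm or more): 92 mm behind (station -x) and 30 mm above the axis when upright; it goes up and over as the pot tips, the pot always beneath or behind it
- block_a: orange bite block 30 x 26 x 24 mm, 25 g, starts in the pot; origin at the centre of its underside
- block_b: green bite block 30 x 26 x 24 mm, 25 g, starts in the pot; origin at the centre of its underside
- block_c: blue bite block 30 x 26 x 24 mm, 25 g, starts in the pot; origin at the centre of its underside
- block_d: yellow bite block 30 x 26 x 24 mm, 25 g, starts in the pot; origin at the centre of its underside
- pot_lid: loose steel lid of the pot, starts on it: flange 112 mm wide, 5 mm thick, lies on the rim; under it a plug 80 mm wide, 8 mm deep goes inside the rim (98 mm inside); red round knob 20 mm wide, 30 mm high, on top, from 5 to 35 mm above the origin; 0.15 kg; set down on the bench it rests on the plug. Origin at the middle of the flange's underside: over the pot axis by 35 mm when on the upright pot
- control: fixed white control box 90 x 90 x 50 mm with a dial on top; origin under its centre; a black dot marks off (its +x), a green dot marks on
- dial_grip (a point): on the dial's axis at gripping height, 73 mm above the bench; the dial has a black bar grip 54 long, 14 wide, 26 high (59 to 85 mm above the bench), which lies along this point's x axis and turns with it
- dial (a joint): dial angle, rad, grows clockwise seen from above: 0 off, 1.2 on. A sprung detent hump between the two (about 0.2 N m, crest at 0.6) must be turned past; beyond it the spring drives the dial on towards its stop at 1.2
- jar: amber jar, 60 mm wide, 100 mm high, bystander; origin at its foot
- water_glass: drinking-glass sized water glass, 68 mm wide, 80 mm high, bystander; origin at its foot
- stone_cast: stone cast of a jaw, 70 x 75 x 36 mm, bystander; origin at its foot
Mind the look-alikes: they are no part of the job. Leave any turquoise look-alike of the pot_lid alone. Leave any orange look-alike of the bow_green alone.

How it is judged:
On the way, in this order (a step that is already met when the one before it is completed fails the run):
1. the pot has been tipped well over (past 1.9 rad) (value of joint pot above 1.9 rad), for 0.1 s.
2. every bow rests with both ends in the notches of a cradle, every block is in the tray, the pot is upright again with its lid on (((x of bow_blue in the frame of cradle0 between -0.014 and 0.014 m and y of bow_blue in the frame of cradle0 between -0.007 and 0.007 m and z of bow_blue in the frame of cradle0 between -0.007 and 0.007 m) or (x of bow_blue in the frame of cradle1 between -0.014 and 0.014 m and y of bow_blue in the frame of cradle1 between -0.007 and 0.007 m and z of bow_blue in the frame of cradle1 between -0.007 and 0.007 m) or (x of bow_blue in the frame of cradle2 between -0.014 and 0.014 m and y of bow_blue in the frame of cradle2 between -0.007 and 0.007 m and z of bow_blue in the frame of cradle2 between -0.007 and 0.007 m)) and angle between the x axis of each of bow_blue, bow_yellow, bow_green and the x axis of rack, either way round below 0.12 rad and angle between each of bow_blue, bow_yellow, bow_green's own z axis and vertical below 0.12 rad and ((x of bow_yellow in the frame of cradle0 between -0.014 and 0.014 m and y of bow_yellow in the frame of cradle0 between -0.007 and 0.007 m and z of bow_yellow in the frame of cradle0 between -0.007 and 0.007 m) or (x of bow_yellow in the frame of cradle1 between -0.014 and 0.014 m and y of bow_yellow in the frame of cradle1 between -0.007 and 0.007 m and z of bow_yellow in the frame of cradle1 between -0.007 and 0.007 m) or (x of bow_yellow in the frame of cradle2 between -0.014 and 0.014 m and y of bow_yellow in the frame of cradle2 between -0.007 and 0.007 m and z of bow_yellow in the frame of cradle2 between -0.007 and 0.007 m)) and ((x of bow_green in the frame of cradle0 between -0.014 and 0.014 m and y of bow_green in the frame of cradle0 between -0.007 and 0.007 m and z of bow_green in the frame of cradle0 between -0.007 and 0.007 m) or (x of bow_green in the frame of cradle1 between -0.014 and 0.014 m and y of bow_green in the frame of cradle1 between -0.007 and 0.007 m and z of bow_green in the frame of cradle1 between -0.007 and 0.007 m) or (x of bow_green in the frame of cradle2 between -0.014 and 0.014 m and y of bow_green in the frame of cradle2 between -0.007 and 0.007 m and z of bow_green in the frame of cradle2 between -0.007 and 0.007 m)) and x of block_a in the frame of tray_in between -0.085 and 0.085 m and y of block_a in the frame of tray_in between -0.052 and 0.052 m and z of block_a in the frame of tray_in between -0.01 and 0.05 m and x of block_b in the frame of tray_in between -0.085 and 0.085 m and y of block_b in the frame of tray_in between -0.052 and 0.052 m and z of block_b in the frame of tray_in between -0.01 and 0.05 m and x of block_c in the frame of tray_in between -0.085 and 0.085 m and y of block_c in the frame of tray_in between -0.052 and 0.052 m and z of block_c in the frame of tray_in between -0.01 and 0.05 m and x of block_d in the frame of tray_in between -0.085 and 0.085 m and y of block_d in the frame of tray_in between -0.052 and 0.052 m and z of block_d in the frame of tray_in between -0.01 and 0.05 m and value of joint pot below 0.12 rad and horizontal distance between pot_lid and pot_axis below 0.009 m and z of pot_lid in the frame of pot_axis between 0.029 and 0.041 m and angle between pot_lid's own z axis and vertical below 0.1 rad), for 0.3 s.
3. the dial has clicked into on (value of joint dial above 1.05 rad), for 0.2 s.
At the end, for the whole second after the job is handed in: Each bow lies level and along the rack x within 0.12 rad, its origin within 14 mm (x), 7 mm (y) and 7 mm (z) of a cradle point in rack axes; each block is inside the tray; pot upright within 0.12 rad, lid on it (centred to 9 mm, flat); dial above 1.05 rad; all at rest (all of step 2 and value of joint dial above 1.05 rad and linear speed of each of bow_blue, bow_yellow, bow_green, block_a, block_b, block_c, block_d, pot_lid below 0.02 m/s); the robot touches nothing.
It fails at once if the jar is shoved more than 40 mm or tipped over (distance of jar from where it was at the start of the episode above 0.04 m or angle between jar's own z axis and vertical above 0.6 rad).
It fails at once if the water glass is shoved more than 40 mm or tipped over (distance of water_glass from where it was at the start of the episode above 0.04 m or angle between water_glass's own z axis and vertical above 0.6 rad).
It fails at once if the stone cast is shoved more than 40 mm or tipped over (distance of stone_cast from where it was at the start of the episode above 0.04 m or angle between stone_cast's own z axis and vertical above 0.6 rad).
Of bow_blue, bow_yellow, bow_green only 2 to 3 are there at a start; the rules pass over those that are not, and their reading is None.
Of block_a, block_b, block_c, block_d only 2 to 4 are there at a start; the rules pass over those that are not, and their reading is None.
At some moment in a run one of bow_blue, bow_yellow, bow_green may be knocked a few centimetres aside while the robot is not near it.
Once in a run the grip may slacken for a moment while it holds something.
It also fails if it takes over 208 s, if anything falls off the work surface, if the arm or the gripper's body presses on something with over 40 N, if the wrist force passes 120 N, or if a joint passes its speed limit or range.

## Working session

There is one attempt and no reset: what is moved stays moved. The work goes in short steps, Python scripts to look and compute and a shell command to move; the robot and the scene stay as the last step left them, time stands still between calls to the robot, and variables do not carry over. Pictures are saved under pics/ and viewed, about 12 in all and at most 16, crops included, and the job is handed in when it is done.

```bash
ls; mkdir -p pics
python3 - <<'E'
from workcell import env
import cv2,numpy as np
print(env.get_state())
for n in("top","side"):
    p,d=env.read_camera(n); print(env.camera_params(n)); cv2.imwrite(f"pics/{n}0.png",p); np.save(f"pics/{n}0.npy",d); print((d>0).mean())
E
```

```text
pics
{'clock': 0.0, 'joint_pos': array([-1.38362433e+00,  3.13997676e-01,  4.49705457e-02,  1.30359419e+00,
        9.41041872e-06,  1.43120522e+00]), 'qvel': array([-0.00172036, -0.00090916, -0.00112123,  0.00143767, -0.00099436,
       -0.00030299]), 'tau': array([-1.28186235e-03, -4.80622852e+01,  2.98533618e+01,  1.93934399e-02,
       -8.84276255e-05,  2.72478573e-06]), 'tcp_pos': array([ 0.18446515, -0.54406691,  0.23040697]), 'orientation': array([-9.12352421e-04,  9.86682487e-01,  1.62655577e-01, -1.70028261e-05]), 'wrist_force': array([ 0.31190322,  0.13253582, -0.17309937]), 'ft_torque': array([-0.04304871,  0.02823039, -0.03250878]), 'finger_gap': 0.08567851719630788}
{'fx': 511.582530459151, 'fy': 511.582530459151, 'cx': 317.09992873835074, 'cy': 242.4642508043187, 'position': array([0.32848734, 0.01192827, 1.50105093]), 'orientation': array([-0.7053122 , -0.03015602,  0.03969852,  0.70714167])}
0.9959114583333334
{'fx': 542.3126821421708, 'fy': 542.3126821421708, 'cx': 324.8213633231758, 'cy': 242.2771172575461, 'position': array([-0.10627651,  0.94888664,  0.83087057]), 'orientation': array([-0.22073629, -0.13596166,  0.46794394,  0.84487773])}
0.996015625
```

View pics/top0.png

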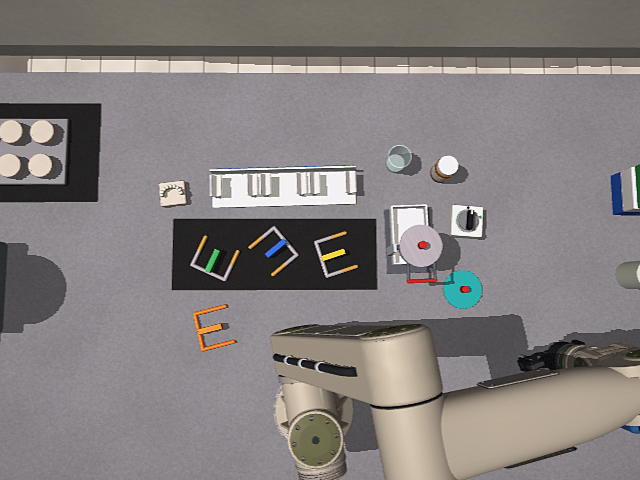

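View pics/side0.png

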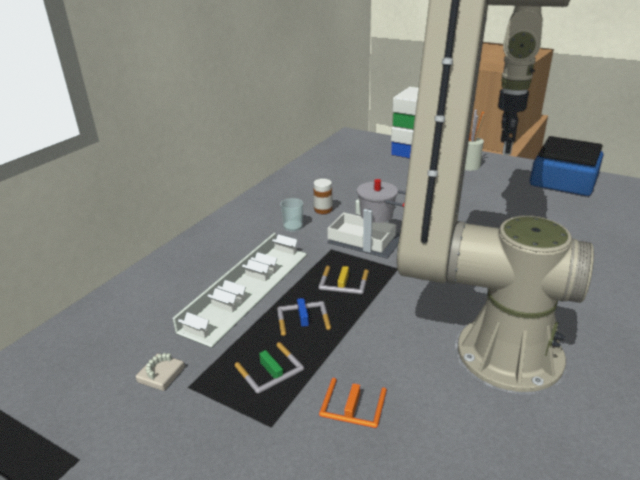

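Top view: green bow (215,260), blue bow (275,247), yellow bow (335,255). The all-orange bow (212,328) is the look-alike. The steel lid with red knob is at (422,246) on the pot with the red bar at (421,281); the turquoise lid at (464,290) is the look-alike. The dial is at (468,220), glass (399,158), jar (445,168), cast (173,193).

```bash
cat > lib.py <<'E'
from workcell import env
import cv2,numpy as np
from scipy.spatial.transform import Rotation as R
def cam(n):
    c=env.camera_params(n); q=c["orientation"]; return c,R.from_quat([q[1],q[2],q[3],q[0]]).as_matrix()
def rays(n,uv):
    c,M=cam(n); uv=np.atleast_2d(uv).astype(float)
    d=np.c_[(uv[:,0]-c["cx"])/c["fx"],-(uv[:,1]-c["cy"])/c["fy"],-np.ones(len(uv))]
    return c["position"],d@M.T
def onz(n,uv,z):
    o,d=rays(n,uv); return o+d*((z-o[2])/d[:,2])[:,None]
def cloud(n,depth):
    v,u=np.mgrid[0:480,0:640]; o,d=rays(n,np.c_[u.ravel(),v.ravel()])
    return (o+d*depth.ravel()[:,None]).reshape(480,640,3)
def hsv(p): return cv2.cvtColor(p,cv2.COLOR_BGR2HSV).astype(int)
def mask(p,h0,h1,s=120,v=50,box=None):
    H=hsv(p); m=(H[...,0]>=h0)&(H[...,0]<=h1)&(H[...,1]>=s)&(H[...,2]>=v)
    if box is not None:
        b=np.zeros_like(m); b[box[1]:box[3],box[0]:box[2]]=1; m&=b
    return m
def cen(m):
    y,x=np.nonzero(m); return np.array([x.mean(),y.mean()]),len(x)
HUE=dict(green=(45,85),blue=(100,130),yellow=(25,33))
def bow(p,name,box,z0=0.0):
    """origin x,y and yaw: brass prong pieces give y-axis and mid-point (bow x=+25), handle the check"""
    hc,n=cen(mask(p,*HUE[name],s=130,v=70,box=box)); h=onz("top",hc,z0+.025)[0]
    m=mask(p,10,24,s=110,v=90,box=box).astype(np.uint8)
    k,L,st,c=cv2.connectedComponentsWithStats(m,connectivity=8)
    i=np.argsort(-st[1:,4])[:2]+1
    b=onz("top",c[i],z0+.008); mid=b.mean(0); y=b[0]-b[1]; L2=np.hypot(*y[:2])
    a=np.arctan2(-y[0],y[1]); 
    f=mid-h
    if f[0]*np.cos(a)+f[1]*np.sin(a)<0:a+=np.pi
    a=(a+np.pi)%(2*np.pi)-np.pi
    o=mid[:2]-.025*np.array([np.cos(a),np.sin(a)]); o2=h[:2]+.010*np.array([np.cos(a),np.sin(a)])
    print(name,"origin",o.round(4),"from handle",o2.round(4),"yaw deg",np.degrees(a).round(1),"sep",L2.round(4),"areas",st[i,4],n)
    return o,a
E
python3 - <<'E'
from lib import *
p=cv2.imread("pics/top0.png");d=np.load("pics/top0.npy");C=cloud("top",d)
bow(p,"green",(182,225,246,290));bow(p,"blue",(242,222,304,288));bow(p,"yellow",(306,225,368,288))
P=cloud("top",d)
def blob(m,z,l):
    c,n=cen(m);print(l,c.round(1),n,onz("top",c,z)[0].round(4), "depth",P[m].mean(0).round(4))
red=((hsv(p)[...,0]<6)|(hsv(p)[...,0]>174))&(hsv(p)[...,1]>150)&(hsv(p)[...,2]>60)
v,u=np.mgrid[0:480,0:640]
blob(red&(P[...,2]>.17)&(abs(u-422)<30)&(v<265),.19,"knob")
bar=red&(abs(u-425)<30)&(v>270)&(v<290);blob(bar,.155,"bar")
yx=np.argwhere(bar);print(yx.min(0),yx.max(0))
g=(abs(u-420)<30)&(abs(v-246)<30)&(abs(P[...,2]-.168)<.006);blob(g,.168,"flange")
print(cv2.minEnclosingCircle(np.argwhere(g)[:,::-1].astype(np.float32)))
# rack
r=(u>205)&(u<362)&(v>160)&(v<212)
w=(hsv(p)[...,1]<60)&(hsv(p)[...,2]>140)&r
print("rack z hist",np.histogram(P[w][:,2],bins=np.arange(-.01,.07,.01)))
# tray/dial
dk=(hsv(p)[...,2]<60)&(abs(u-468)<20)&(abs(v-220)<18)&(P[...,2]>.065);blob(dk,.085,"dialbar")
print(cv2.minAreaRect(np.argwhere(dk)[:,::-1].astype(np.float32)))
gd=mask(p,45,85,s=80,box=(450,203,490,240)).astype(bool)
if gd.any():blob(gd,.05,"greendot")
cv2.imwrite("pics/crop0.png",cv2.resize(p[150:300,200:360],None,fx=5,fy=4,interpolation=cv2.INTER_CUBIC)[:600])
cv2.imwrite("pics/crop1.png",cv2.resize(p[190:310,370:500],None,fx=5,fy=5,interpolation=cv2.INTER_CUBIC))
E
```

```text
green origin [0.4326 0.2917] from handle [0.4335 0.2915] yaw deg -24.7 sep 0.1041 areas [67 65] 142
blue origin [0.4528 0.1209] from handle [0.4527 0.1211] yaw deg 129.7 sep 0.1039 areas [64 63] 144
yellow origin [ 0.4427 -0.0625] from handle [ 0.4433 -0.0626] yaw deg -72.1 sep 0.1035 areas [62 59] 103
knob [422.  244.5] 54 [ 0.4527 -0.2768  0.19  ] depth [ 0.4522 -0.2757  0.1948]
bar [421.  280.4] 103 [ 0.361  -0.2795  0.155 ] depth [ 0.361  -0.2786  0.1588]
[279 407] [282 436]
flange [420.7 246.3] 1356 [ 0.4501 -0.2782  0.168 ] depth [ 0.4501 -0.2782  0.168 ]
((422.9124755859375, 250.77577209472656), 27.072622299194336)
rack z hist (array([ 835, 3189,  989,   68,  590,  923,  138]), array([-0.01,  0.  ,  0.01,  0.02,  0.03,  0.04,  0.05,  0.06]))
dialbar [469.8 220.2] 114 [ 0.5308 -0.4359  0.085 ] depth [ 0.5314 -0.4373  0.0807]
((469.8793640136719, 219.56764221191406), (6.902685165405273, 19.097429275512695), 4.39870548248291)
greendot [479.5 216.5] 4 [ 0.5465 -0.4755  0.05  ] depth [ 0.5465 -0.4755  0.0499]
```

View pics/crop1.png

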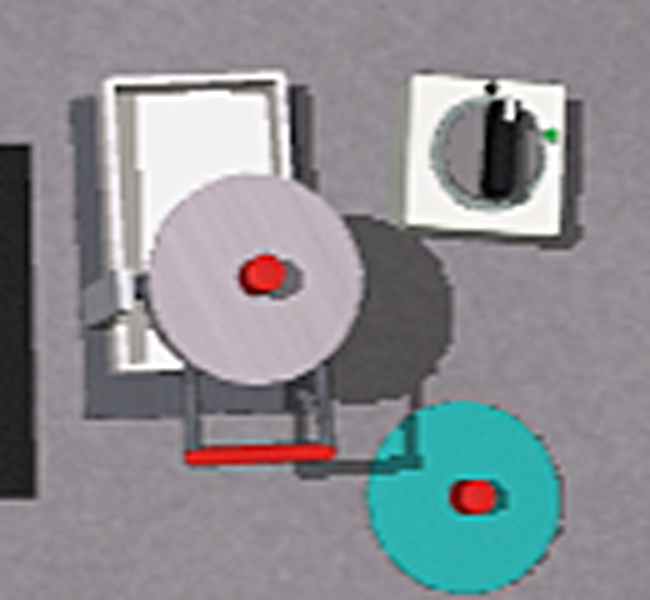

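View pics/crop0.png

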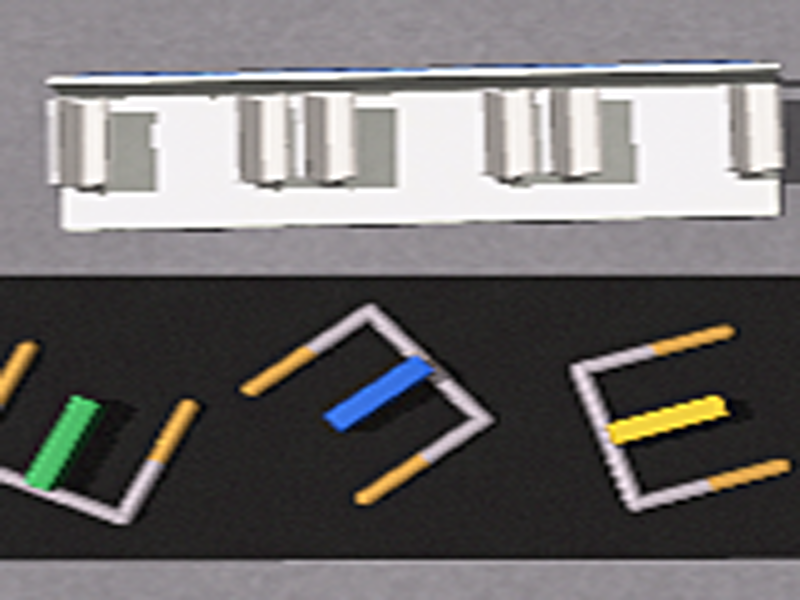

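Run:
```python
from lib import *
p=cv2.imread("pics/top0.png");d=np.load("pics/top0.npy");P=cloud("top",d);H=hsv(p)
v,u=np.mgrid[0:480,0:640]
g=((abs(u-420)<30)&(abs(v-246)<30)&(P[...,2]>.160)).astype(np.uint8)
c=max(cv2.findContours(g,0,2)[0],key=cv2.contourArea);e=cv2.fitEllipse(cv2.convexHull(c));print("flange ell",e,onz("top",e[0],.168))
red=((H[...,0]<6)|(H[...,0]>174))&(H[...,1]>150)&(H[...,2]>60)
k=red&(abs(u-422)<15)&(abs(v-244)<12)&(P[...,2]>.193);print("knobtop",onz("top",cen(k)[0],.198),k.sum())
bar=red&(abs(u-425)<30)&(v>270)&(v<290);q=P[bar];f=np.polyfit(q[:,1],q[:,0],1);print("bar dx/dy",f, q[:,1].min(),q[:,1].max())
t=(H[...,0]>80)&(H[...,0]<95)&(H[...,1]>120)&(abs(u-464)<25)&(abs(v-290)<25);print("decoy",onz("top",cen(t)[0],.013))
r=(u>203)&(u<364)&(v>158)&(v<212)&(H[...,2]>100)
z=P[...,2]
hi=r&(z>.035)
k,L,st,c=cv2.connectedComponentsWithStats(hi.astype(np.uint8))
for i in range(1,k):
    if st[i,4]>15: print("hi",st[i],P[L==i].mean(0).round(4),P[L==i].min(0).round(3),P[L==i].max(0).round(3))
lo=r&(H[...,1]<60)&(H[...,2]>170)&(abs(z-.008)<.006)
rect=cv2.minAreaRect((P[lo][:,:2]*1000).astype(np.float32));print("base",rect)
# front edge by column
U=[];
for x in range(216,350,4):
    col=np.nonzero(lo[:,x])[0]
    if len(col):U.append([x,col.max()+.5])
w=onz("top",np.array(U),.008);print("front edge dx/dy",np.polyfit(w[:,1],w[:,0],1))
# plate top edge
T=[]
for x in range(216,352,4):
    col=np.nonzero(r[:,x]&(z[:,x]>.035)&(v[:,x]<185))[0]
    T.append([x,col.min()-.5])
w=onz("top",np.array(T),.048);print("plate back top dx/dy",np.polyfit(w[:,1],w[:,0],1))
# side
s=cv2.imread("pics/side0.png");cv2.imwrite("pics/side_crop.png",cv2.resize(s[225:350,165:315],None,fx=5,fy=4.8,interpolation=cv2.INTER_CUBIC))
for yy in (180,185,190,195):
    print(yy,[(x,int(z[yy,x]*1000)) for x in list(range(206,222,1))+list(range(244,274,1))])
```

```text
flange ell ((420.897216796875, 251.88021850585938), (44.31067657470703, 57.089317321777344), 176.43777465820312) [[ 0.43532274 -0.27830724  0.168     ]]
knobtop [[ 0.45286849 -0.27726645  0.198     ]] 40
bar dx/dy [-0.03408067  0.35145807] -0.3166181197346592 -0.24164351654974095
decoy [[ 0.33895576 -0.42966589  0.013     ]]
hi [210 165 146   6 333] [0.689  0.0936 0.0512] [ 0.328 -0.119  0.035] [0.701 0.301 1.501]
hi [344 171  13  22 201] [ 0.646  -0.1029  0.064 ] [ 0.328 -0.122  0.035] [0.683 0.012 1.501]
hi [246 173  26  23 426] [0.6426 0.1599 0.0462] [0.328 0.012 0.035] [0.675 0.198 1.501]
hi [295 172  26  22 413] [0.6423 0.0178 0.0641] [ 0.328 -0.017  0.035] [0.68  0.055 1.501]
hi [210 175  13  22 216] [0.638  0.2831 0.0497] [0.328 0.012 0.035] [0.671 0.302 1.501]
base ((636.537109375, 95.33320617675781), (100.40118408203125, 432.0349426269531), 1.4571259021759033)
front edge dx/dy [-0.02731428  0.58963692]
plate back top dx/dy [-0.02567691  0.69625419]
180 [(206, -5), (207, 1), (208, 5), (209, -2), (210, 41), (211, 50), (212, 43), (213, 39), (214, 43), (215, 32), (216, 31), (217
[... 1185 characters left out ...]
, 41), (256, 44), (257, 43), (258, 47), (259, 12), (260, 46), (261, 42), (262, 49), (263, 36), (264, 37), (265, 28), (266, 37), (267, 35), (268, 42), (269, 42), (270, 44), (271, 48), (272, 6), (273, 7)]
195 [(206, 0), (207, -2), (208, 2), (209, 1), (210, -1), (211, 45), (212, 43), (213, 43), (214, 39), (215, 38), (216, 30), (217, 32), (218, 37), (219, 39), (220, 45), (221, 41), (244, 7), (245, 12), (246, 9), (247, 12), (248, 3), (249, 40), (250, 38), (251, 37), (252, 36), (253, 31), (254, 32), (255, 39), (256, 11), (257, 12), (258, 12), (259, 8), (260, 8), (261, 2), (262, 6), (263, 12), (264, 34), (265, 27), (266, 30), (267, 31), (268, 23), (269, 4), (270, 8), (271, 10), (272, 10), (273, 7)]
```

Run:
```python
from lib import *
p=cv2.imread("pics/top0.png");d=np.load("pics/top0.npy");P=cloud("top",d);H=hsv(p)
v,u=np.mgrid[0:480,0:640];z=P[...,2];ok=d>.2
g=((abs(u-420)<30)&(abs(v-246)<27)&(z>.160)&ok).astype(np.uint8)
g=cv2.morphologyEx(g,cv2.MORPH_OPEN,np.ones((3,3)))
c=max(cv2.findContours(g,0,2)[0],key=cv2.contourArea);e=cv2.fitEllipse(cv2.convexHull(c));print("flange ell",e,onz("top",e[0],.168))
r=(u>203)&(u<364)&(v>171)&(v<212)&(H[...,2]>100)
for a,b in((205,228),(240,275),(290,324),(340,362)):
    m=r&ok&(u>=a)&(u<=b)&(z>.036)&(z<.06)&(v>=176)&(v<=192)
    us=[np.nonzero(m[y])[0][[0,-1]] for y in range(177,192)]
    us=np.array(us)+[-.5,.5];vm=184.
    L=onz("top",np.c_[us[:,0],np.arange(177,192)],.047);Rr=onz("top",np.c_[us[:,1],np.arange(177,192)],.047)
    print("notch cl",np.median(us,0),"y left",np.median(L[:,1]).round(4),"right",np.median(Rr[:,1]).round(4),"mid",(np.median(L[:,1]+Rr[:,1])/2).round(4))
    mm=r&ok&(u>=a)&(u<=b)&(z>.034)&(z<.06)
    cols=[np.nonzero(mm[:,x])[0] for x in range(a,b) if mm[:,x].sum()>12]
    print("  x of front end",onz("top",[(a+b)/2,np.median([c.max() for c in cols])+.5],.045)[0,0].round(4))
```

```text
flange ell ((420.63580322265625, 245.4974365234375), (42.32124710083008, 42.763404846191406), 128.91468811035156) [[ 0.45212551 -0.27801129  0.168     ]]
notch cl [209.5 221.5] y left 0.3015 right 0.267 mid 0.2843
  x of front end 0.6093
notch cl [246.5 271.5] y left 0.1951 right 0.1231 mid 0.1591
  x of front end 0.6121
notch cl [295.5 320.5] y left 0.0539 right -0.0183 mid 0.0178
  x of front end 0.615
notch cl [344.5 356.5] y left -0.0877 right -0.1224 mid -0.105
  x of front end 0.6178
```

```bash
python3 -m creep '[[0.04,-0.02,-0.02,0,0,-8],[0.08,-0.04,-0.02,0,0,-16],[0.12,-0.06,-0.02,0,0,-24],[0.17,-0.08,-0.02,0,0,-32],[0.21,-0.10,-0.02,0,0,-40],[0.25,-0.12,-0.02,0,0,-48],[0.30,-0.145,-0.02,0,0,-56],[0.339,-0.166,-0.02,0,0,-64]]' 0.0854 40
python3 -m creep '[[0,0,0,0,0,-8],[0,0,0,0,0,-16],[0,0,0,0,0,-24],[0,0,0,0,0,-32],[0,0,0,0,0,-40],[0,0,0,0,0,-48],[0,0,0,0,0,-56],[0,0,0,0,0,-64]]'
python3 -m creep '[[0,0,0,0,0,-8],[0,0,0,0,0,-16],[0,0,0,0,0,-24],[0,0,0,0,0,-33.3],[0,0,0,0,0,-33.3],[0,0,0,0,0,-33.3],[0,0,0,0,0,-33.3],[0,0,0,0,0,-33.3]]'
cat > st.py <<'E'
from lib import *
s=env.get_state();q=s["orientation"];M=R.from_quat([q[1],q[2],q[3],q[0]]).as_matrix()
print("t",s["clock"].round(2) if hasattr(s["clock"],"round") else s["clock"],"tcp",s["tcp_pos"].round(4),"yaw",np.degrees(np.arctan2(M[1,0],M[0,0])).round(2),"zaxis",M[:,2].round(3),"gap",round(s["finger_gap"],4),"F",s["wrist_force"].round(1),"q6",s["joint_pos"][5].round(2))
E
python3 st.py
```

```text
clock: 0.9
tcp_pos: [0.4532, -0.2771, 0.251]
orientation: [-0.0, 0.749, 0.663, -0.0]
wrist_force: [0.5, -0.7, 0.1]
finger_gap: 0.0852
clock: 1.7
tcp_pos: [0.452, -0.2785, 0.2508]
orientation: [-0.0, 0.284, 0.959, 0.0]
wrist_force: [-0.6, -0.4, -0.5]
finger_gap: 0.0855
clock: 2.5
tcp_pos: [0.4522, -0.2787, 0.2512]
orientation: [-0.0, 0.001, 1.0, 0.0]
wrist_force: [0.7, -1.2, 0.1]
finger_gap: 0.0855
t 2.5 tcp [ 0.4522 -0.2787  0.2512] yaw 179.94 zaxis [-0.  0. -1.] gap 0.0855 F [ 0.7 -1.2  0.1] q6 -0.7
```

```bash
python3 -m creep '[[0,0.001,0.02,0,0,0],[0,0.001,0.04,0,0,0],[0,0.001,0.055,0,0,0],[0,0.001,0.065,0,0,0],[0,0.001,0.072,0,0,0],[0,0.001,0.078,0,0,0],[0,0.001,0.078,0,0,0],[0,0.001,0.078,0,0,0]]'
python3 -m creep '[[0,0,0,0,0,0],[0,0,0,0,0,0],[0,0,0,0,0,0],[0,0,0,0,0,0],[0,0,0,0,0,0],[0,0,0,0,0,0],[0,0,0,0,0,0],[0,0,0,0,0,0]]' 0.01 60
python3 -m creep '[[0,0,-0.01,0,0,0],[0,0,-0.02,0,0,0],[0,0,-0.035,0,0,0],[0,0,-0.05,0,0,0],[0,0,-0.06,0,0,0],[0,0,-0.06,0,0,0],[0,0,-0.06,0,0,0],[0,0,-0.06,0,0,0]]'
```

```text
clock: 3.3
tcp_pos: [0.4524, -0.2779, 0.1737]
orientation: [0.0, -0.0, 1.0, -0.0]
wrist_force: [0.4, -0.5, -0.9]
finger_gap: 0.0856
clock: 4.1
tcp_pos: [0.4523, -0.2778, 0.1736]
orientation: [0.0, -0.0, 1.0, -0.0]
wrist_force: [-1.2, -0.2, 3.9]
finger_gap: 0.0183
clock: 4.9
tcp_pos: [0.4519, -0.2774, 0.2325]
orientation: [-0.001, -0.0, 1.0, 0.0]
wrist_force: [0.6, 0.6, -2.3]
finger_gap: 0.0182
```

```bash
python3 -m creep '[[0.015,-0.04,0,0,0,0],[0.03,-0.08,0,0,0,0],[0.045,-0.12,0,0,0,0],[0.06,-0.16,0,0,0,0],[0.08,-0.20,0,0,0,0],[0.10,-0.24,0,0,0,0],[0.12,-0.28,0,0,0,0],[0.12,-0.29,0,0,0,0]]'
python3 -m creep '[[0,0,0.04,0,0,0],[0,0,0.08,0,0,0],[0,0,0.12,0,0,0],[0,0,0.16,0,0,0],[0,0,0.18,0,0,0],[0,0,0.19,0,0,0],[0,0,0.20,0,0,0],[0,0,0.20,0,0,0]]'
python3 -m creep '[[0,0,0.004,0,0,0],[0,0,0.008,0,0,0],[0,0,0.011,0,0,0],[0,0,0.013,0,0,0],[0,0,0.013,0,0,0],[0,0,0.013,0,0,0],[0,0,0.013,0,0,0],[0,0,0.013,0,0,0]]'
```

```text
clock: 5.7
tcp_pos: [0.329, -0.5716, 0.2313]
orientation: [-0.001, 0.002, 1.0, 0.0]
wrist_force: [-1.0, -0.0, -1.7]
finger_gap: 0.018
clock: 6.5
tcp_pos: [0.3324, -0.5673, 0.0326]
orientation: [-0.0, -0.0, 1.0, 0.001]
wrist_force: [0.7, -0.1, -1.4]
finger_gap: 0.0179
clock: 7.3
tcp_pos: [0.3324, -0.5679, 0.0205]
orientation: [0.0, -0.0, 1.0, -0.0]
wrist_force: [0.5, -1.1, -2.0]
finger_gap: 0.018
```

```bash
python3 -m creep '[[0,0,0.0015,0,0,0],[0,0,0.0015,0,0,0],[0,0,0.0015,0,0,0],[0,0,0.0015,0,0,0],[0,0,0.0015,0,0,0],[0,0,0.0015,0,0,0],[0,0,0.0015,0,0,0],[0,0,0.0015,0,0,0]]' 0.05
python3 -m creep '[[0,0,-0.02,0,0,0],[0,0,-0.06,0,0,0],[0,0,-0.10,0,0,0],[0,0,-0.15,0,0,0],[0,0,-0.19,0,0,0],[0,0,-0.23,0,0,0],[0,0,-0.23,0,0,0],[0,0,-0.23,0,0,0]]' 0.03
python3 -m creep '[[-0.003,0.03,0,0,0,8],[-0.006,0.07,0,0,0,16],[-0.01,0.11,0,0,0,24],[-0.014,0.15,0,0,0,32],[-0.018,0.19,0,0,0,40],[-0.022,0.23,0,0,0,48],[-0.026,0.27,0,0,0,56],[-0.029,0.288,0,0,0,64]]'
python3 -m creep '[[0,0,0,0,0,8],[0,0,0,0,0,16],[0,0,0,0,0,24],[0,0,0,0,0,24],[0,0,0,0,0,24],[0,0,0,0,0,24],[0,0,0,0,0,24],[0,0,0,0,0,24]]'
python3 st.py
python3 - <<'E'
from lib import *
p,d=env.read_camera("top");q,_=env.read_camera("side");cv2.imwrite("pics/a1.png",np.hstack([cv2.resize(p[180:400,340:560],(400,400)),cv2.resize(q[80:280,300:500],(400,400))]))
E
```

```text
clock: 8.1
tcp_pos: [0.3323, -0.5678, 0.0189]
orientation: [0.0, -0.0, 1.0, -0.0]
wrist_force: [0.4, 0.1, -0.4]
finger_gap: 0.0499
clock: 8.9
tcp_pos: [0.3327, -0.5684, 0.2502]
orientation: [0.001, -0.0, 1.0, -0.001]
wrist_force: [-0.2, 0.3, 0.2]
finger_gap: 0.0303
clock: 9.7
tcp_pos: [0.36, -0.2757, 0.247]
orientation: [-0.002, 0.531, 0.847, 0.001]
wrist_force: [0.6, -0.5, 0.6]
finger_gap: 0.0297
clock: 10.5
tcp_pos: [0.3612, -0.2798, 0.2487]
orientation: [-0.0, 0.694, 0.72, -0.0]
wrist_force: [0.4, -0.6, 0.0]
finger_gap: 0.03
t 10.5 tcp [ 0.3612 -0.2798  0.2487] yaw 92.06 zaxis [-0.  0. -1.] gap 0.03 F [ 0.4 -0.6  0. ] q6 0.7
```

View pics/a1.png

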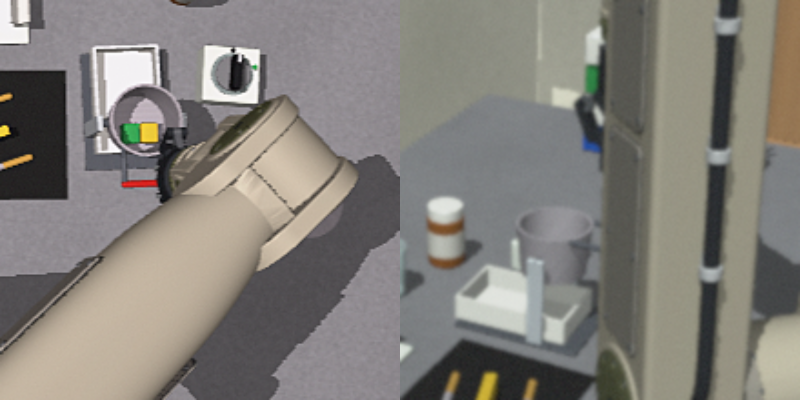

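```bash
python3 -m creep '[[0,0,0.02,0,0,0],[0,0,0.04,0,0,0],[0,0,0.06,0,0,0],[0,0,0.08,0,0,0],[0,0,0.095,0,0,0],[0,0,0.103,0,0,0],[0,0,0.109,0,0,0],[0,0,0.109,0,0,0]]'
python3 -m creep '[[0,0,0,0,0,0],[0,0,0,0,0,0],[0,0,0,0,0,0],[0,0,0,0,0,0],[0,0,0,0,0,0],[0,0,0,0,0,0],[0,0,0,0,0,0],[0,0,0,0,0,0]]' 0.0 50
python3 -m creep '[[0,0.003,-0.0075,0,0,0],[0,0.0065,-0.0154,0,0,0],[0,0.0111,-0.0225,0,0,0],[0,0.0157,-0.0296,0,0,0],[0,0.0215,-0.036,0,0,0],[0,0.0272,-0.0419,0,0,0],[0,0.034,-0.0472,0,0,0],[0,0.0407,-0.0521,0,0,0]]'
```

```text
clock: 11.4
tcp_pos: [0.3611, -0.2797, 0.1395]
orientation: [-0.0, 0.695, 0.719, 0.0]
wrist_force: [-0.2, -0.6, 0.8]
finger_gap: 0.0301
clock: 12.2
tcp_pos: [0.3616, -0.2802, 0.1406]
orientation: [0.001, 0.694, 0.719, -0.0]
wrist_force: [-0.9, 0.4, 5.4]
finger_gap: 0.008
clock: 13.0
tcp_pos: [0.3989, -0.2788, 0.1931]
orientation: [-0.002, 0.695, 0.719, -0.003]
wrist_force: [-14.9, -4.8, 11.8]
finger_gap: 0.0078
```

```bash
python3 -m creep '[[0,0.0075,-0.004,0,0,0],[0,0.015,-0.0077,0,0,0],[0,0.023,-0.0103,0,0,0],[0,0.0312,-0.0126,0,0,0],[0,0.0396,-0.0138,0,0,0],[0,0.0479,-0.0146,0,0,0],[0,0.0565,-0.0144,0,0,0],[0,0.0648,-0.0138,0,0,0]]'
python3 -m creep '[[0,0.0084,0.0015,0,0,0],[0,0.0164,0.0038,0,0,0],[0,0.0245,0.0068,0,0,0],[0,0.0319,0.0104,0,0,0],[0,0.0394,0.0148,0,0,0],[0,0.0461,0.0196,0,0,0],[0,0.0525,0.025,0,0,0],[0,0.0584,0.0311,0,0,0]]'
python3 -m creep '[[0,0.0028,0.0032,0,0,0],[0,0.0055,0.0065,0,0,0],[0,0.0079,0.01,0,0,0],[0,0.0102,0.0135,0,0,0],[0,0.0135,0.0192,0,0,0],[0,0.0158,0.0239,0,0,0],[0,0.0179,0.0285,0,0,0],[0,0.0179,0.0285,0,0,0]]'
python3 st.py
python3 - <<'E'
from lib import *
p,d=env.read_camera("top");q,_=env.read_camera("side");cv2.imwrite("pics/a2.png",np.hstack([cv2.resize(p[180:330,370:520],(400,400)),cv2.resize(q[160:280,300:420],(400,400))]))
E
```

```text
clock: 13.8
tcp_pos: [0.466, -0.2765, 0.2072]
orientation: [0.0, 0.695, 0.719, -0.001]
wrist_force: [-4.0, -2.4, 4.0]
finger_gap: 0.0077
clock: 14.6
tcp_pos: [0.5252, -0.2742, 0.1749]
orientation: [0.0, 0.695, 0.719, -0.0]
wrist_force: [0.3, -1.5, -0.1]
finger_gap: 0.0081
clock: 15.4
tcp_pos: [0.5431, -0.2735, 0.1451]
orientation: [-0.0, 0.695, 0.719, -0.0]
wrist_force: [-1.1, -3.6, -0.9]
finger_gap: 0.008
t 15.4 tcp [ 0.5431 -0.2735  0.1451] yaw 92.02 zaxis [-0.  0. -1.] gap 0.008 F [-1.1 -3.6 -0.9] q6 0.94
```

View pics/a2.png

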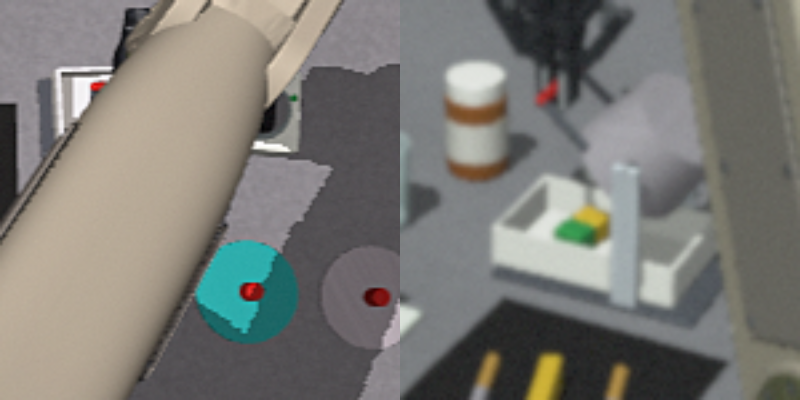

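```bash
python3 -m creep '[[0,-0.0077,-0.015,0,0,0],[0,0,0,0,0,0],[0,-0.0077,-0.015,0,0,0],[0,0,0,0,0,0],[0,-0.0077,-0.015,0,0,0],[0,0,0,0,0,0],[0,0,0,0,0,0],[0,0,0,0,0,0]]'
python3 -m creep '[[0,-0.0021,-0.0046,0,0,0],[0,-0.0044,-0.0093,0,0,0],[0,-0.0077,-0.015,0,0,0],[0,-0.01,-0.0185,0,0,0],[0,-0.0124,-0.022,0,0,0],[0,-0.0151,-0.0253,0,0,0],[0,-0.0179,-0.0285,0,0,0],[0,-0.0179,-0.0285,0,0,0]]'
python3 -m creep '[[0,-0.0059,-0.0061,0,0,0],[0,-0.0123,-0.0115,0,0,0],[0,-0.019,-0.0163,0,0,0],[0,-0.0265,-0.0207,0,0,0],[0,-0.0339,-0.0243,0,0,0],[0,-0.042,-0.0273,0,0,0],[0,-0.05,-0.0296,0,0,0],[0,-0.0584,-0.0311,0,0,0]]'
python3 -m creep '[[0,-0.0083,-0.0006,0,0,0],[0,-0.0169,-0.0008,0,0,0],[0,-0.0252,0,0,0,0],[0,-0.0336,0.0012,0,0,0],[0,-0.0418,0.0035,0,0,0],[0,-0.0498,0.0061,0,0,0],[0,-0.0573,0.0098,0,0,0],[0,-0.0648,0.0138,0,0,0]]'
python3 -m creep '[[0,-0.0067,0.0049,0,0,0],[0,-0.0135,0.0102,0,0,0],[0,-0.0192,0.0161,0,0,0],[0,-0.025,0.0225,0,0,0],[0,-0.0296,0.0296,0,0,0],[0,-0.0342,0.0367,0,0,0],[0,-0.0385,0.0445,0,0,0],[0,-0.0412,0.0515,0,0,0]]'
python3 -m creep '[[0,-0.0005,0.002,0,0,0],[0,-0.0005,0.003,0,0,0],[0,-0.0005,0.003,0,0,0],[0,0,0.002,0,0,0],[0,0,0.001,0,0,0],[0,0,0.001,0,0,0],[0,0,0.001,0,0,0],[0,0,0.001,0,0,0]]'
python3 st.py
```

```text
clock: 16.3
tcp_pos: [0.5435, -0.2731, 0.1458]
orientation: [0.0, 0.694, 0.72, 0.001]
wrist_force: [2.1, -2.8, -2.1]
finger_gap: 0.008
clock: 17.1
tcp_pos: [0.5257, -0.2738, 0.1761]
orientation: [0.001, 0.694, 0.72, 0.001]
wrist_force: [3.9, 0.4, 3.0]
finger_gap: 0.008
clock: 17.9
tcp_pos: [0.4695, -0.2759, 0.2092]
orientation: [0.004, 0.694, 0.72, 0.002]
wrist_force: [6.6, 3.2, 12.9]
finger_gap: 0.0081
clock: 18.7
tcp_pos: [0.4025, -0.2782, 0.1934]
orientation: [0.001, 0.694, 0.72, 0.001]
wrist_force: [6.7, -1.0, -1.8]
finger_gap: 0.0079
clock: 19.5
tcp_pos: [0.3615, -0.2798, 0.1404]
orientation: [0.001, 0.694, 0.72, 0.001]
wrist_force: [5.1, 11.2, 51.4]
finger_gap: 0.0078
clock: 20.3
tcp_pos: [0.3615, -0.2797, 0.1406]
orientation: [0.001, 0.694, 0.72, 0.001]
wrist_force: [3.8, 3.8, 15.6]
finger_gap: 0.0076
t 20.3 tcp [ 0.3615 -0.2797  0.1406] yaw 92.06 zaxis [ 0.002 -0.001 -1.   ] gap 0.0076 F [ 3.8  3.8 15.6] q6 0.7
```

```bash
python3 -m creep '[[0,0,0,0,0,0],[0,0,0,0,0,0],[0,0,0,0,0,0],[0,0,-0.02,0,0,0],[0,0,-0.05,0,0,0],[0,0,-0.08,0,0,0],[0,0,-0.11,0,0,0],[0,0,-0.11,0,0,0]]' 0.03
python3 -m creep '[[-0.04,-0.005,0,0,0,-8],[-0.08,-0.01,0,0,0,-16],[-0.12,-0.016,0,0,0,-24],[-0.16,-0.02,0,0,0,-32],[-0.20,-0.027,0,0,0,-40],[-0.24,-0.033,0,0,0,-48],[-0.28,-0.038,0,0,0,-56],[-0.287,-0.039,0,0,0,-64]]' 0.06
python3 -m creep '[[0,0,0,0,0,-8],[0,0,0,0,0,-16],[0,0,0,0,0,-24],[0,0,0,0,0,-24],[0,0,0,0,0,-24],[0,0,0,0,0,-24],[0,0,0,0,0,-24],[0,0,0,0,0,-24]]'
python3 st.py
python3 - <<'E'
from lib import *
p,d=env.read_camera("top");q,_=env.read_camera("side");cv2.imwrite("pics/a3t.png",p);np.save("pics/a3t.npy",d)
cv2.imwrite("pics/a3.png",np.hstack([cv2.resize(p[190:300,370:480],(400,400),interpolation=2),cv2.resize(p[140:340,170:380],(400,400))]))
H=hsv(p);P=cloud("top",d);v,u=np.mgrid[0:480,0:640]
red=((H[...,0]<6)|(H[...,0]>174))&(H[...,1]>150)&(H[...,2]>60)
m=red&(abs(u-421)<25)&(abs(v-280)<10);print("bar",onz("top",cen(m)[0],.158),m.sum())
rim=(abs(u-420)<30)&(abs(v-246)<27)&(P[...,2]>.145)&(d>.2)
c=max(cv2.findContours(cv2.morphologyEx(rim.astype(np.uint8),cv2.MORPH_CLOSE,np.ones((3,3))),0,2)[0],key=cv2.contourArea)
e=cv2.minEnclosingCircle(c);print("rim",e,onz("top",e[0],.163))
h=cv2.fitEllipse(cv2.convexHull(c));print(h,onz("top",h[0],.163))
E
```

```text
clock: 21.1
tcp_pos: [0.3615, -0.2812, 0.2526]
orientation: [0.003, 0.695, 0.719, -0.0]
wrist_force: [0.5, -0.6, -0.6]
finger_gap: 0.0303
clock: 21.9
tcp_pos: [0.3299, -0.5715, 0.2457]
orientation: [-0.001, 0.207, 0.978, 0.001]
wrist_force: [0.2, -0.2, -0.3]
finger_gap: 0.06
clock: 22.7
tcp_pos: [0.3319, -0.5679, 0.2494]
orientation: [-0.0, 0.0, 1.0, -0.0]
wrist_force: [-0.2, 0.1, 0.3]
finger_gap: 0.06
t 22.7 tcp [ 0.3319 -0.5679  0.2494] yaw 179.98 zaxis [-0. -0. -1.] gap 0.06 F [-0.2  0.1  0.3] q6 -1.16
bar [[ 0.36097708 -0.27887395  0.158     ]] 103
rim ((421.5, 250.95652770996094), 25.555484771728516) [[ 0.438158   -0.28104339  0.163     ]]
((420.67578125, 252.14402770996094), (41.659297943115234, 54.2376823425293), 174.80908203125) [[ 0.4350286  -0.27879542  0.163     ]]
```

View pics/a3.png

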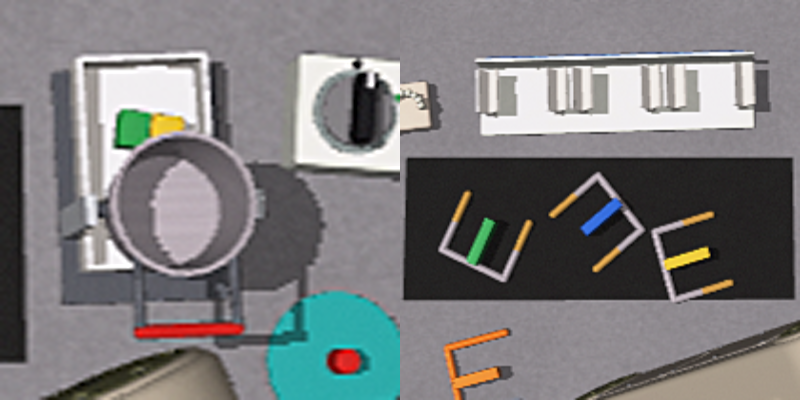

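```bash
python3 -m creep '[[0,0,0.04,0,0,0],[0,0,0.08,0,0,0],[0,0,0.12,0,0,0],[0,0,0.16,0,0,0],[0,0,0.19,0,0,0],[0,0,0.21,0,0,0],[0,0,0.22,0,0,0],[0,0,0.230,0,0,0]]'
python3 -m creep '[[0,0,0,0,0,0],[0,0,0,0,0,0],[0,0,0,0,0,0],[0,0,0,0,0,0],[0,0,0,0,0,0],[0,0,0,0,0,0],[0,0,0,0,0,0],[0,0,0,0,0,0]]' 0.01 60
python3 -m creep '[[0,0,-0.02,0,0,0],[0,0,-0.05,0,0,0],[0,0,-0.08,0,0,0],[0,0,-0.12,0,0,0],[0,0,-0.16,0,0,0],[0,0,-0.19,0,0,0],[0,0,-0.21,0,0,0],[0,0,-0.21,0,0,0]]'
python3 -m creep '[[-0.015,0.04,0,0,0,0],[-0.03,0.08,0,0,0,0],[-0.045,0.12,0,0,0,0],[-0.06,0.16,0,0,0,0],[-0.08,0.20,0,0,0,0],[-0.10,0.24,0,0,0,0],[-0.12,0.28,0,0,0,0],[-0.12,0.29,0,0,0,0]]'
python3 st.py
```

```text
clock: 23.6
tcp_pos: [0.332, -0.5682, 0.0192]
orientation: [0.0, -0.0, 1.0, -0.0]
wrist_force: [0.5, -0.4, -0.5]
finger_gap: 0.0599
clock: 24.4
tcp_pos: [0.3323, -0.5691, 0.0211]
orientation: [0.001, -0.0, 1.0, -0.001]
wrist_force: [-0.0, 1.8, 6.1]
finger_gap: 0.0179
clock: 25.2
tcp_pos: [0.3325, -0.5694, 0.233]
orientation: [0.001, -0.0, 1.0, -0.003]
wrist_force: [-0.5, 0.1, -1.4]
finger_gap: 0.018
clock: 26.0
tcp_pos: [0.4525, -0.2735, 0.2276]
orientation: [-0.001, -0.003, 1.0, 0.002]
wrist_force: [0.7, -1.1, -0.8]
finger_gap: 0.018
t 26.0 tcp [ 0.4525 -0.2735  0.2276] yaw -179.69 zaxis [-0.002  0.003 -1.   ] gap 0.018 F [ 0.7 -1.1 -0.8] q6 -0.7
```

```bash
python3 -m creep '[[0,0,0,0,0,0],[0,0,0.01,0,0,0],[0,0,0.02,0,0,0],[0,0,0.03,0,0,0],[0,0,0.04,0,0,0],[0,0,0.046,0,0,0],[0,0,0.049,0,0,0],[0,0,0.049,0,0,0]]'
python3 -m creep '[[0,0,0.001,0,0,0],[0,0,0.002,0,0,0],[0,0,0.003,0,0,0],[0,0,0.004,0,0,0],[0,0,0.005,0,0,0],[0,0,0.006,0,0,0],[0,0,0.006,0,0,0],[0,0,0.006,0,0,0]]'
python3 st.py
```

```text
clock: 26.8
tcp_pos: [0.4515, -0.2779, 0.1799]
orientation: [-0.0, -0.0, 1.0, 0.0]
wrist_force: [0.4, -0.6, -1.1]
finger_gap: 0.0181
clock: 27.6
tcp_pos: [0.4519, -0.278, 0.1759]
orientation: [0.001, -0.0, 1.0, -0.001]
wrist_force: [-1.9, 2.2, 7.1]
finger_gap: 0.0181
t 27.6 tcp [ 0.4519 -0.278   0.1759] yaw -179.97 zaxis [ 0.001 -0.001 -1.   ] gap 0.0181 F [-1.9  2.2  7.1] q6 -0.7
```

```bash
python3 -m creep '[[0,0,0,0,0,0],[0,0,0,0,0,0],[0,0,0,0,0,0],[0,0,-0.02,0,0,0],[0,0,-0.04,0,0,0],[0,0,-0.06,0,0,0],[0,0,-0.075,0,0,0],[0,0,-0.075,0,0,0]]' 0.05
python3 - <<'E'
from lib import *
p,d=env.read_camera("top");cv2.imwrite("pics/a4t.png",p)
for n,b in (("green",(182,225,246,290)),("blue",(242,222,308,288)),("yellow",(300,240,368,300))):
    try: bow(p,n,b)
    except Exception as e: print(n,e)
E
python3 st.py
```

```text
clock: 28.4
tcp_pos: [0.4527, -0.2788, 0.2514]
orientation: [0.002, -0.0, 1.0, -0.001]
wrist_force: [-0.3, -0.8, 0.3]
finger_gap: 0.0501
green origin [0.4325 0.2917] from handle [0.4335 0.2915] yaw deg -24.6 sep 0.1042 areas [67 63] 141
blue origin [0.4529 0.1208] from handle [0.4526 0.1215] yaw deg 129.5 sep 0.104 areas [65 63] 144
yellow origin [ 0.4011 -0.0256] from handle [ 0.4004 -0.022 ] yaw deg -73.7 sep 0.1038 areas [57 57] 67
t 28.45 tcp [ 0.4523 -0.2784  0.25  ] yaw -179.98 zaxis [ 0.001 -0.001 -1.   ] gap 0.05 F [ 0.8 -0.4 -1.2] q6 -0.7
```

```bash
python3 -m creep '[[0.006,0.032,0,0,0,8],[0.012,0.064,0,0,0,16],[0.018,0.096,0,0,0,24],[0.024,0.128,0,0,0,32],[0.032,0.16,0,0,0,40],[0.04,0.20,0,0,0,48],[0.048,0.24,0,0,0,56],[0.051,0.253,0,0,0,64]]' 0.04
python3 -m creep '[[0,0,0.04,0,0,8],[0,0,0.08,0,0,9.7],[0,0,0.12,0,0,9.7],[0,0,0.16,0,0,9.7],[0,0,0.18,0,0,9.7],[0,0,0.19,0,0,9.7],[0,0,0.19,0,0,9.7],[0,0,0.19,0,0,9.7]]'
python3 st.py
python3 - <<'E'
from lib import *
p,d=env.read_camera("top");q,_=env.read_camera("side");cv2.imwrite("pics/a5.png",np.hstack([cv2.resize(p[200:320,270:390],(400,400),interpolation=2),cv2.resize(q[200:340,240:400],(400,400))]))
E
```

```text
clock: 29.25
tcp_pos: [0.3987, -0.0222, 0.2481]
orientation: [-0.001, 0.531, 0.847, -0.0]
wrist_force: [-0.7, 0.5, 0.6]
finger_gap: 0.0399
clock: 30.05
tcp_pos: [0.401, -0.0251, 0.0598]
orientation: [0.0, 0.6, 0.8, 0.0]
wrist_force: [-0.2, 0.2, 0.4]
finger_gap: 0.0398
t 30.05 tcp [ 0.401  -0.0251  0.0598] yaw 106.32 zaxis [ 0. -0. -1.] gap 0.0398 F [-0.2  0.2  0.4] q6 1.02
```

View pics/a5.png

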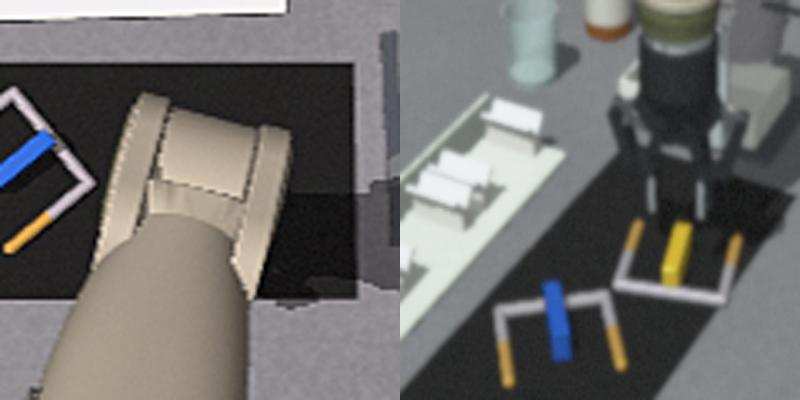

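Gripper centred over the yellow handle (side view, right half ~680,225).

```bash
python3 -m creep '[[0,0,0.015,0,0,0],[0,0,0.03,0,0,0],[0,0,0.04,0,0,0],[0,0,0.047,0,0,0],[0,0,0.051,0,0,0],[0,0,0.053,0,0,0],[0,0,0.053,0,0,0],[0,0,0.053,0,0,0]]'
python3 -m creep '[[0,0,0,0,0,0],[0,0,0,0,0,0],[0,0,0,0,0,0],[0,0,0,0,0,0],[0,0,0,0,0,0],[0,0,0,0,0,0],[0,0,0,0,0,0],[0,0,0,0,0,0]]' 0.005 80
python3 st.py
python3 -m creep '[[0,0,-0.01,0,0,0],[0,0,-0.03,0,0,0],[0,0,-0.05,0,0,0],[0,0,-0.07,0,0,0],[0,0,-0.09,0,0,0],[0,0,-0.11,0,0,0],[0,0,-0.12,0,0,0],[0,0,-0.12,0,0,0]]'
python3 st.py
```

```text
clock: 30.95
tcp_pos: [0.401, -0.0251, 0.0067]
orientation: [0.0, 0.6, 0.8, 0.0]
wrist_force: [-0.1, -0.4, 0.5]
finger_gap: 0.04
clock: 31.75
tcp_pos: [0.4009, -0.025, 0.0069]
orientation: [0.0, 0.6, 0.8, 0.0]
wrist_force: [-1.0, 0.7, 6.0]
finger_gap: 0.0142
t 31.75 tcp [ 0.4009 -0.025   0.0069] yaw 106.33 zaxis [ 0.001 -0.    -1.   ] gap 0.0142 F [-1.   0.7  6. ] q6 1.02
clock: 32.55
tcp_pos: [0.4016, -0.0252, 0.1277]
orientation: [0.001, 0.6, 0.8, 0.0]
wrist_force: [0.3, -0.5, -3.1]
finger_gap: 0.0146
t 32.55 tcp [ 0.4016 -0.0252  0.1277] yaw 106.33 zaxis [ 0.003 -0.001 -1.   ] gap 0.0146 F [ 0.3 -0.5 -3.1] q6 1.02
```

```bash
python3 -m creep '[[-0.01,0.025,0,0,0,-8],[-0.02,0.05,0,0,0,-16],[-0.03,0.08,0,0,0,-24],[-0.045,0.11,0,0,0,-32],[-0.06,0.14,0,0,0,-40],[-0.075,0.17,0,0,0,-48],[-0.085,0.20,0,0,0,-56],[-0.0915,0.213,0,0,0,-64]]'
python3 -m creep '[[0,0,0,0,0,-8],[0,0,0,0,0,-11.2],[0,0,0,0,0,-11.2],[0,0,0,0,0,-11.2],[0,0,0,0,0,-11.2],[0,0,0,0,0,-11.2],[0,0,0,0,0,-11.2],[0,0,0,0,0,-11.2]]'
python3 st.py
python3 - <<'E'
from lib import *
p,d=env.read_camera("top");q,_=env.read_camera("side");cv2.imwrite("pics/a6t.png",p);cv2.imwrite("pics/a6s.png",q)
for n,I in(("top",p),("side",q)):
    m=mask(I,10,24,s=110,v=90,box=(150,140,420,300)).astype(np.uint8)
    k,L,st,c=cv2.connectedComponentsWithStats(m)
    for i in range(1,k):
        if st[i,4]>12: print(n,st[i],c[i].round(1),onz(n,c[i],.127)[0].round(4))
cv2.imwrite("pics/a6.png",np.hstack([cv2.resize(p[150:280,270:400],(400,400),interpolation=2),cv2.resize(q[180:320,220:360],(400,400))]))
E
```

```text
clock: 33.35
tcp_pos: [0.6326, -0.053, 0.1241]
orientation: [-0.001, 0.081, 0.997, 0.0]
wrist_force: [-0.3, 0.4, -3.4]
finger_gap: 0.0145
clock: 34.15
tcp_pos: [0.6308, -0.0529, 0.1265]
orientation: [0.0, -0.013, 1.0, -0.0]
wrist_force: [-0.5, -0.3, -3.1]
finger_gap: 0.0146
t 34.15 tcp [ 0.6308 -0.0529  0.1265] yaw -178.49 zaxis [ 0. -0. -1.] gap 0.0146 F [-0.5 -0.3 -3.1] q6 -0.24
top [411 221   9   5  27] [414.9 223.3] [ 0.5166 -0.2727  0.127 ]
top [197 235  10  16  64] [201.8 242.6] [0.4649 0.3035 0.127 ]
top [248 237  15  12  64] [255.  242.5] [0.4649 0.1605 0.127 ]
top [229 250  11  16  67] [234.1 257.3] [0.4252 0.2163 0.127 ]
top [271 268   8   8  35] [274.7 271.9] [0.3855 0.107  0.127 ]
side [314 191  17   6  73] [322.2 193.7] [ 0.619  -0.2586  0.127 ]
side [315 209  15   5  52] [322.4 211.1] [ 0.5656 -0.1678  0.127 ]
side [280 215  13  15  85] [285.3 222. ] [ 0.6218 -0.0699  0.127 ]
side [268 216   5  10  21] [269.4 221. ] [ 0.6625 -0.0548  0.127 ]
side [359 224   4   7  14] [360.4 226.9] [ 0.4353 -0.1392  0.127 ]
side [251 228  15   7  49] [257.9 231.1] [0.6583 0.0025 0.127 ]
```

View pics/a6.png

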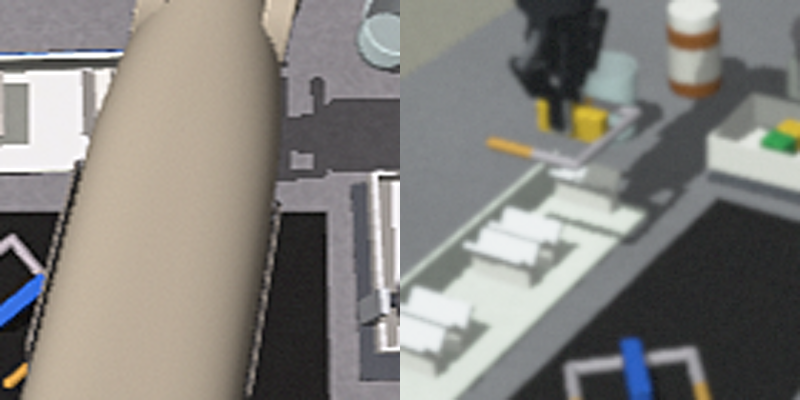

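```bash
python3 -m creep '[[0,0,0.02,0,0,0],[0,0,0.04,0,0,0],[0,0,0.05,0,0,0],[0,0,0.06,0,0,0],[0,0,0.068,0,0,0],[0,0,0.074,0,0,0],[0,0,0.074,0,0,0],[0,0,0.074,0,0,0]]'
python3 -m creep '[[0,0,0.002,0,0,0],[0,0,0.004,0,0,0],[0,0,0.006,0,0,0],[0,0,0.008,0,0,0],[0,0,0.0095,0,0,0],[0,0,0.0105,0,0,0],[0,0,0.0105,0,0,0],[0,0,0.0105,0,0,0]]'
python3 st.py
python3 - <<'E'
from lib import *
q,_=env.read_camera("side");cv2.imwrite("pics/a7s.png",q)
m=mask(q,10,24,s=110,v=90,box=(150,140,420,300)).astype(np.uint8)
k,L,st,c=cv2.connectedComponentsWithStats(m)
for i in range(1,k):
    if st[i,4]>12: print(st[i],c[i].round(1),onz("side",c[i],.044)[0].round(4))
E
```

```text
clock: 35.05
tcp_pos: [0.6311, -0.0529, 0.0527]
orientation: [0.0, -0.013, 1.0, -0.0]
wrist_force: [0.0, 0.0, -2.6]
finger_gap: 0.0145
clock: 35.85
tcp_pos: [0.6308, -0.0529, 0.0419]
orientation: [0.0, -0.013, 1.0, 0.0]
wrist_force: [-0.1, 0.7, -2.2]
finger_gap: 0.0149
t 35.85 tcp [ 0.6308 -0.0529  0.0419] yaw -178.48 zaxis [ 0.  0. -1.] gap 0.0149 F [-0.1  0.7 -2.2] q6 -0.24
[314 190  17   7  71] [322.3 193.6] [ 0.7047 -0.4018  0.044 ]
[315 209  15   5  50] [322.2 211.1] [ 0.6453 -0.2992  0.044 ]
[356 223   6   5  13] [359.1 224.4] [ 0.509  -0.2786  0.044 ]
[270 243   5   9  23] [272.2 247.2] [ 0.6622 -0.0566  0.044 ]
[282 244  13  13  69] [287.4 251.3] [ 0.6136 -0.0585  0.044 ]
[284 245   9   3  13] [288.  245.9] [ 0.6274 -0.0824  0.044 ]
[254 256  14   5  17] [260.5 258.1] [0.6584 0.0029 0.044 ]
```

```bash
python3 -m creep '[[0,0,0.001,0,0,0],[0,0,0.002,0,0,0],[0,0,0.002,0,0,0],[0,0,0.002,0,0,0],[0,0,0.002,0,0,0],[0,0,0.002,0,0,0],[0,0,0.002,0,0,0],[0,0,0.002,0,0,0]]'
python3 -m creep '[[0,0,0,0,0,0],[0,0,0,0,0,0],[0,0,0,0,0,0],[0,0,-0.02,0,0,0],[0,0,-0.05,0,0,0],[0,0,-0.08,0,0,0],[0,0,-0.11,0,0,0],[0,0,-0.12,0,0,0]]' 0.04
python3 -m creep '[[0.02,0.02,0,0,0,-8],[0.04,0.04,0,0,0,-16],[0.06,0.06,0,0,0,-24],[0.08,0.08,0,0,0,-32],[0.11,0.11,0,0,0,-40],[0.13,0.13,0,0,0,-48],[0.16,0.16,0,0,0,-56],[0.1735,0.1786,0,0,0,-64]]'
python3 -m creep '[[0,0,0,0,0,-8],[0,0,0,0,0,-16],[0,0,0,0,0,-24],[0,0,0,0,0,-32],[0,0,0,0,0,-40],[0,0,0,0,0,-48],[0,0,0,0,0,-56],[0,0,0,0,0,-64.1]]'
python3 st.py
python3 - <<'E'
from lib import *
p,d=env.read_camera("top");cv2.imwrite("pics/a8t.png",p)
bow(p,"yellow",(300,150,368,215),.034)
bow(p,"green",(182,225,246,290))
cv2.imwrite("pics/a8.png",cv2.resize(p[150:300,200:380],(800,600),interpolation=2))
E
```

```text
clock: 36.7
tcp_pos: [0.6314, -0.0535, 0.0409]
orientation: [0.001, -0.013, 1.0, -0.001]
wrist_force: [-1.8, -2.7, 5.8]
finger_gap: 0.0144
clock: 37.5
tcp_pos: [0.6325, -0.0529, 0.1633]
orientation: [0.003, -0.013, 1.0, -0.0]
wrist_force: [0.2, -0.8, -0.3]
finger_gap: 0.04
clock: 38.3
tcp_pos: [0.4492, 0.1224, 0.1588]
orientation: [-0.001, -0.544, 0.839, 0.001]
wrist_force: [0.4, 0.3, -1.0]
finger_gap: 0.0401
clock: 39.1
tcp_pos: [0.452, 0.1212, 0.1589]
orientation: [0.0, 0.906, -0.423, -0.001]
wrist_force: [0.8, -1.2, -0.3]
finger_gap: 0.0402
t 39.1 tcp [0.452  0.1212 0.1589] yaw -50.03 zaxis [-0.002  0.    -1.   ] gap 0.0402 F [ 0.8 -1.2 -0.3] q6 -2.18
yellow origin [ 0.6223 -0.0916] from handle [ 0.6265 -0.0444] yaw deg 32.5 sep 0.0585 areas [108  55] 31Traceback (most recent call last):
  File "<stdin>", line 4, in <module>
  File "lib.py", line 30, in bow
    b=onz("top",c[i],z0+.008); mid=b.mean(0); y=b[0]-b[1]; L2=np.hypot(*y[:2])
                                                     ~^^^
IndexError: index 1 is out of bounds for axis 0 with size 1
```

```bash
python3 -m creep '[[0,0,0.03,0,0,0],[0,0,0.06,0,0,0],[0,0,0.09,0,0,0],[0,0,0.12,0,0,0],[0,0,0.14,0,0,0],[0,0,0.148,0,0,0],[0,0,0.152,0,0,0],[0,0,0.152,0,0,0]]'
python3 st.py
python3 -m creep '[[0,0,0,0,0,0],[0,0,0,0,0,0],[0,0,0,0,0,0],[0,0,0,0,0,0],[0,0,0,0,0,0],[0,0,0,0,0,0],[0,0,0,0,0,0],[0,0,0,0,0,0]]' 0.005 80
python3 st.py
python3 -m creep '[[0,0,-0.01,0,0,0],[0,0,-0.03,0,0,0],[0,0,-0.05,0,0,0],[0,0,-0.07,0,0,0],[0,0,-0.09,0,0,0],[0,0,-0.11,0,0,0],[0,0,-0.12,0,0,0],[0,0,-0.12,0,0,0]]'
python3 st.py
python3 - <<'E'
import cv2
p=cv2.imread("pics/a8t.png");cv2.imwrite("pics/a8.png",cv2.resize(p[150:300,200:380],(800,600),interpolation=2))
E
```

```text
clock: 39.95
tcp_pos: [0.4527, 0.1211, 0.0079]
orientation: [0.0, 0.905, -0.426, -0.0]
wrist_force: [-0.3, 0.3, 0.3]
finger_gap: 0.0399
t 39.95 tcp [0.4527 0.1211 0.0079] yaw -50.42 zaxis [-0. -0. -1.] gap 0.0399 F [-0.3  0.3  0.3] q6 -2.17
clock: 40.75
tcp_pos: [0.4536, 0.1211, 0.0091]
orientation: [-0.001, 0.905, -0.426, 0.001]
wrist_force: [-1.3, -0.6, 6.6]
finger_gap: 0.0146
t 40.75 tcp [0.4536 0.1211 0.0091] yaw -50.39 zaxis [ 0.002  0.    -1.   ] gap 0.0146 F [-1.3 -0.6  6.6] q6 -2.17
clock: 41.55
tcp_pos: [0.4537, 0.1211, 0.1294]
orientation: [-0.001, 0.905, -0.426, 0.001]
wrist_force: [-0.3, -0.5, -1.8]
finger_gap: 0.0145
t 41.55 tcp [0.4537 0.1211 0.1294] yaw -50.38 zaxis [ 0.003  0.    -1.   ] gap 0.0145 F [-0.3 -0.5 -1.8] q6 -2.17
```

View pics/a8.png

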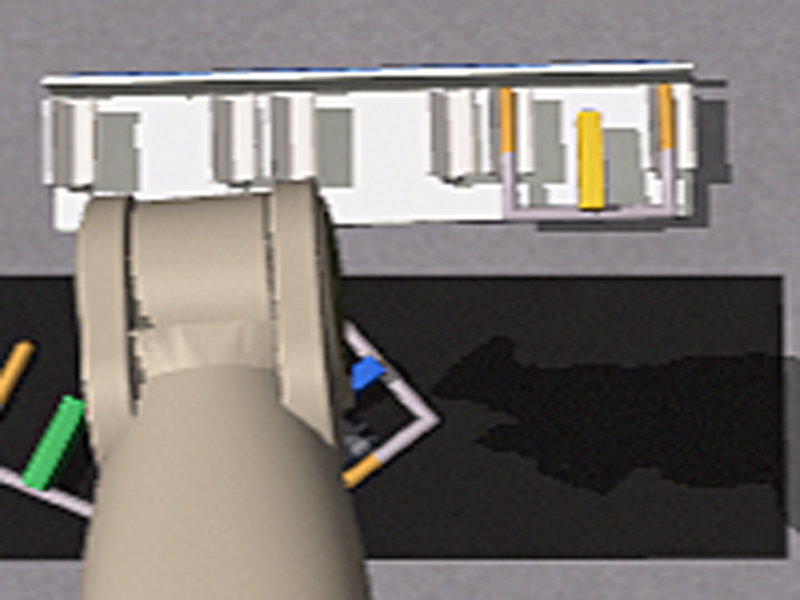

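Run:
```python
from lib import *
p=cv2.imread("pics/a8t.png")
b=[]
for bx in((308,165,320,192),(345,165,356,192)):
    m=mask(p,10,24,s=110,v=90,box=bx);c,n=cen(m);y=np.nonzero(m)[0];w=onz("top",c,.042)[0];b.append(w);print(c,n,w.round(4),"tip x",onz("top",[c[0],y.min()-.5],.0395)[0,0].round(4))
b=np.array(b);mid=b.mean(0);dy=b[0]-b[1];a=np.arctan2(-dy[0],dy[1]);print("yaw",np.degrees(a),"origin",mid[:2]-.025*np.array([np.cos(a),np.sin(a)]))
```

```text
[313.9375     179.52083333] 48 [6.567e-01 6.000e-04 4.200e-02] tip x 0.681
[349.52727273 178.70909091] 55 [ 0.6591 -0.1028  0.042 ] tip x 0.684
yaw 1.3149345317849959 origin [ 0.63287278 -0.05170848]
```

```bash
python3 -m creep '[[0.015,-0.012,0,0,0,8],[0.03,-0.025,0,0,0,16],[0.045,-0.038,0,0,0,24],[0.06,-0.05,0,0,0,32],[0.08,-0.066,0,0,0,40],[0.10,-0.083,0,0,0,48],[0.12,-0.10,0,0,0,56],[0.1355,-0.113,0,0,0,64]]'
python3 -m creep '[[0,0,0,0,0,8],[0,0,0,0,0,16],[0,0,0,0,0,24],[0,0,0,0,0,32],[0,0,0,0,0,40],[0,0,0,0,0,48],[0,0,0,0,0,56],[0,0,0,0,0,64.1]]'
python3 -m creep '[[0,0,0,0,0,0],[0,0,0.01,0,0,0],[0,0,0.03,0,0,0],[0,0,0.045,0,0,0],[0,0,0.055,0,0,0],[0,0,0.062,0,0,0],[0,0,0.067,0,0,0],[0,0,0.067,0,0,0]]'
python3 st.py
python3 - <<'E'
from lib import *
q,_=env.read_camera("side")
m=mask(q,10,24,s=110,v=90,box=(150,200,300,330)).astype(np.uint8)
k,L,st,c=cv2.connectedComponentsWithStats(m)
for i in range(1,k):
    if st[i,4]>12: print(st[i],c[i].round(1),onz("side",c[i],.060)[0].round(4))
E
```

```text
clock: 42.35
tcp_pos: [0.6267, 0.0883, 0.126]
orientation: [-0.001, -0.539, 0.842, 0.0]
wrist_force: [0.2, -0.6, -2.2]
finger_gap: 0.0142
clock: 43.15
tcp_pos: [0.6251, 0.0887, 0.126]
orientation: [-0.001, -0.01, 1.0, -0.0]
wrist_force: [0.4, -0.2, -2.2]
finger_gap: 0.0145
clock: 43.95
tcp_pos: [0.6258, 0.0887, 0.0602]
orientation: [-0.0, -0.014, 1.0, -0.0]
wrist_force: [0.3, -0.3, -1.2]
finger_gap: 0.0144
t 43.95 tcp [0.6258 0.0887 0.0602] yaw -178.45 zaxis [-0.001 -0.    -1.   ] gap 0.0144 F [ 0.3 -0.3 -1.2] q6 -0.01
[271 243  24  14 138] [282.9 249.3] [ 0.6152 -0.0407  0.06  ]
[222 279  15   7  50] [229.1 282. ] [0.6484 0.145  0.06  ]
```

```bash
python3 -m creep '[[-0.003,0,0.003,0,0,0],[-0.003,0,0.006,0,0,0],[-0.003,0,0.009,0,0,0],[-0.003,0,0.012,0,0,0],[-0.003,0,0.015,0,0,0],[-0.003,0,0.018,0,0,0],[-0.003,0,0.018,0,0,0],[-0.003,0,0.018,0,0,0]]'
python3 st.py
```

```text
clock: 44.8
tcp_pos: [0.6291, 0.0884, 0.0431]
orientation: [0.0, -0.013, 1.0, -0.0]
wrist_force: [-1.1, -2.3, 1.1]
finger_gap: 0.0142
t 44.8 tcp [0.6291 0.0884 0.0431] yaw -178.49 zaxis [ 0.    -0.001 -1.   ] gap 0.0142 F [-1.1 -2.3  1.1] q6 -0.01
```

```bash
python3 -m creep '[[0,0,0,0,0,0],[0,0,0,0,0,0],[0,0,0,0,0,0],[0,0,-0.02,0,0,0],[0,0,-0.05,0,0,0],[0,0,-0.08,0,0,0],[0,0,-0.11,0,0,0],[0,0,-0.12,0,0,0]]' 0.04
python3 -m creep '[[0.02,0.025,0,0,0,4],[0.04,0.05,0,0,0,8],[0.06,0.075,0,0,0,12],[0.09,0.10,0,0,0,16],[0.115,0.13,0,0,0,20],[0.14,0.16,0,0,0,24],[0.17,0.19,0,0,0,26.2],[0.1907,0.208,0,0,0,26.2]]'
python3 -m creep '[[0,0,0,0,0,0],[0,0,0.02,0,0,0],[0,0,0.05,0,0,0],[0,0,0.08,0,0,0],[0,0,0.10,0,0,0],[0,0,0.10,0,0,0],[0,0,0.10,0,0,0],[0,0,0.10,0,0,0]]'
python3 st.py
python3 - <<'E'
from lib import *
p,d=env.read_camera("top");q,_=env.read_camera("side");cv2.imwrite("pics/a9t.png",p)
b=[]
for bx in((240,155,275,200),(285,155,308,200)):
    m=mask(p,10,24,s=110,v=90,box=bx)
    if m.sum()<5: print("none",bx);continue
    c,n=cen(m);w=onz("top",c,.042)[0];b.append(w);print(c,n,w.round(4))
if len(b)==2:
    b=np.array(b);mid=b.mean(0);dy=b[0]-b[1];a=np.arctan2(-dy[0],dy[1]);print("blue yaw",np.degrees(a),"origin",mid[:2]-.025*np.array([np.cos(a),np.sin(a)]))
cv2.imwrite("pics/a9.png",np.hstack([cv2.resize(p[150:300,180:330],(400,400),interpolation=2),cv2.resize(q[260:400,200:340],(400,400))]))
E
```

```text
clock: 45.6
tcp_pos: [0.6309, 0.089, 0.1667]
orientation: [0.003, -0.013, 1.0, 0.0]
wrist_force: [-0.2, -0.1, 0.9]
finger_gap: 0.0397
clock: 46.4
tcp_pos: [0.4305, 0.2931, 0.1621]
orientation: [-0.001, 0.213, 0.977, -0.0]
wrist_force: [0.4, 0.6, 0.5]
finger_gap: 0.0402
clock: 47.2
tcp_pos: [0.4341, 0.2919, 0.064]
orientation: [0.001, 0.214, 0.977, 0.001]
wrist_force: [-0.0, 0.3, 0.3]
finger_gap: 0.0397
t 47.2 tcp [0.4341 0.2919 0.064 ] yaw 155.3 zaxis [ 0.002  0.001 -1.   ] gap 0.0397 F [-0.   0.3  0.3] q6 0.87
[264.95918367 181.69387755] 49 [0.6503 0.1424 0.042 ]
[300.90196078 180.74509804] 51 [0.6531 0.0384 0.042 ]
blue yaw 1.5223242989710946 origin [0.62670343 0.08973813]
```

View pics/a9.png

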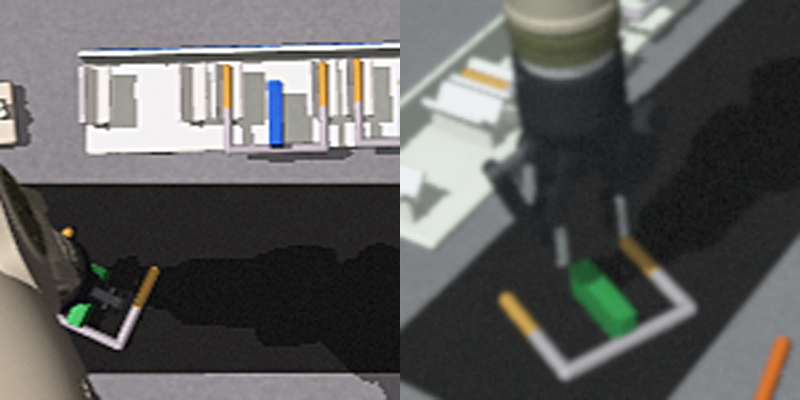

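```bash
python3 -m creep '[[0,0,0.015,0,0,0],[0,0,0.03,0,0,0],[0,0,0.045,0,0,0],[0,0,0.052,0,0,0],[0,0,0.056,0,0,0],[0,0,0.057,0,0,0],[0,0,0.057,0,0,0],[0,0,0.057,0,0,0]]'
python3 st.py
python3 -m creep '[[0,0,0,0,0,0],[0,0,0,0,0,0],[0,0,0,0,0,0],[0,0,0,0,0,0],[0,0,0,0,0,0],[0,0,0,0,0,0],[0,0,0,0,0,0],[0,0,0,0,0,0]]' 0.005 80
python3 -m creep '[[0,0,-0.01,0,0,0],[0,0,-0.03,0,0,0],[0,0,-0.05,0,0,0],[0,0,-0.07,0,0,0],[0,0,-0.09,0,0,0],[0,0,-0.11,0,0,0],[0,0,-0.12,0,0,0],[0,0,-0.12,0,0,0]]'
python3 st.py
```

```text
clock: 48.1
tcp_pos: [0.4334, 0.2919, 0.0065]
orientation: [0.0, 0.214, 0.977, 0.0]
wrist_force: [0.5, 0.1, 0.0]
finger_gap: 0.0401
t 48.1 tcp [0.4334 0.2919 0.0065] yaw 155.33 zaxis [ 0.001  0.    -1.   ] gap 0.0401 F [0.5 0.1 0. ] q6 0.87
clock: 48.9
tcp_pos: [0.4332, 0.2917, 0.0065]
orientation: [0.0, 0.214, 0.977, 0.0]
wrist_force: [-2.0, -1.3, 6.4]
finger_gap: 0.0145
clock: 49.7
tcp_pos: [0.4337, 0.2921, 0.1272]
orientation: [0.001, 0.214, 0.977, 0.001]
wrist_force: [0.4, -0.0, -2.7]
finger_gap: 0.0147
t 49.7 tcp [0.4337 0.2921 0.1272] yaw 155.33 zaxis [ 0.002  0.001 -1.   ] gap 0.0147 F [ 0.4 -0.  -2.7] q6 0.87
```

```bash
python3 -m creep '[[-0.02,0.002,0,0,0,-4],[-0.04,0.005,0,0,0,-8],[-0.07,0.008,0,0,0,-12],[-0.10,0.012,0,0,0,-16],[-0.13,0.016,0,0,0,-20],[-0.16,0.02,0,0,0,-24],[-0.185,0.023,0,0,0,-26.2],[-0.199,0.0244,0,0,0,-26.2]]'
python3 -m creep '[[0,0,0,0,0,0],[0,0,0.01,0,0,0],[0,0,0.03,0,0,0],[0,0,0.045,0,0,0],[0,0,0.055,0,0,0],[0,0,0.062,0,0,0],[0,0,0.067,0,0,0],[0,0,0.067,0,0,0]]'
python3 st.py
python3 - <<'E'
from lib import *
q,_=env.read_camera("side");cv2.imwrite("pics/b1s.png",q)
m=mask(q,10,24,s=110,v=90,box=(150,200,300,360)).astype(np.uint8)
k,L,st,c=cv2.connectedComponentsWithStats(m)
for i in range(1,k):
    if st[i,4]>12: print(st[i],c[i].round(1),onz("side",c[i],.060)[0].round(4))
E
```

```text
clock: 50.5
tcp_pos: [0.6252, 0.2296, 0.1236]
orientation: [-0.001, -0.013, 1.0, -0.0]
wrist_force: [-0.4, 0.8, -2.8]
finger_gap: 0.0146
clock: 51.3
tcp_pos: [0.6234, 0.2308, 0.0583]
orientation: [-0.0, -0.013, 1.0, -0.0]
wrist_force: [-0.1, -0.4, -2.6]
finger_gap: 0.0147
t 51.3 tcp [0.6234 0.2308 0.0583] yaw -178.46 zaxis [-0.001 -0.    -1.   ] gap 0.0147 F [-0.1 -0.4 -2.6] q6 0.21
[271 243  24  14 121] [282.  248.7] [ 0.619  -0.0421  0.06  ]
[254 256  11   4  13] [258.5 257.7] [0.6486 0.023  0.06  ]
[247 264  13   5  17] [253.  265.7] [0.6392 0.0599 0.06  ]
[221 284  16   7  33] [228.  286.8] [0.6383 0.1618 0.06  ]
[182 311  15   8  61] [189.1 314.5] [0.6495 0.2864 0.06  ]
```

```bash
python3 -m creep '[[0,0,0.003,0,0,0],[0,0,0.006,0,0,0],[0,0,0.009,0,0,0],[0,0,0.012,0,0,0],[0,0,0.015,0,0,0],[0,0,0.018,0,0,0],[0,0,0.018,0,0,0],[0,0,0.018,0,0,0]]'
python3 st.py
python3 -m creep '[[0,0,0,0,0,0],[0,0,0,0,0,0],[0,0,0,0,0,0],[0,0,-0.02,0,0,0],[0,0,-0.05,0,0,0],[0,0,-0.08,0,0,0],[0,0,-0.11,0,0,0],[0,0,-0.14,0,0,0]]' 0.04
```

```text
clock: 52.15
tcp_pos: [0.6239, 0.2305, 0.0408]
orientation: [-0.0, -0.013, 1.0, -0.0]
wrist_force: [0.7, -0.7, -2.1]
finger_gap: 0.0143
t 52.15 tcp [0.6239 0.2305 0.0408] yaw -178.49 zaxis [-0. -0. -1.] gap 0.0143 F [ 0.7 -0.7 -2.1] q6 0.21
clock: 52.95
tcp_pos: [0.6239, 0.2309, 0.1825]
orientation: [0.0, -0.013, 1.0, 0.0]
wrist_force: [0.1, 0.6, 0.2]
finger_gap: 0.0398
```

```bash
python3 -m creep '[[0.02,-0.04,-0.01,0,0,0],[0.04,-0.08,-0.03,0,0,0],[0.06,-0.12,-0.05,0,0,0],[0.08,-0.16,-0.07,0,0,0],[0.10,-0.20,-0.07,0,0,0],[0.13,-0.24,-0.07,0,0,0],[0.16,-0.28,-0.07,0,0,0],[0.183,-0.325,-0.07,0,0,0]]'
python3 st.py
python3 - <<'E'
from lib import *
p,d=env.read_camera("top");q,_=env.read_camera("side");cv2.imwrite("pics/b2t.png",p);cv2.imwrite("pics/b2s.png",q)
P=cloud("top",d);H=hsv(p);v,u=np.mgrid[0:480,0:640]
def seat(nm,bxs):
    b=[]
    for bx in bxs:
        m=mask(p,10,24,s=110,v=90,box=bx)
        if m.sum()<10: print(nm,"none",bx);return
        b.append(onz("top",cen(m)[0],.042)[0])
    b=np.array(b);mid=b.mean(0);dy=b[0]-b[1];a=np.arctan2(-dy[0],dy[1]);print(nm,"yaw",np.degrees(a).round(2),"sep",np.linalg.norm(dy).round(4),"origin",(mid[:2]-.025*np.array([np.cos(a),np.sin(a)])).round(4))
seat("green",((205,155,232,200),(244,155,259,200)));seat("blue",((258,155,275,200),(293,155,307,200)));seat("yellow",((308,155,321,200),(345,155,358,200)))
red=((H[...,0]<6)|(H[...,0]>174))&(H[...,1]>150)&(H[...,2]>60)
k=red&(abs(u-422)<15)&(abs(v-244)<12)&(P[...,2]>.188)&(d>.2);print("knobtop",onz("top",cen(k)[0],.198).round(4),k.sum())
# dial
t=((H[...,2]<70)&(abs(u-469)<12)&(abs(v-220)<14)&(P[...,2]>.07)&(d>.2)).astype(np.uint8)
t=cv2.morphologyEx(t,cv2.MORPH_OPEN,np.ones((2,2)))
pts=np.argwhere(t)[:,::-1].astype(float);w=onz("top",pts,.08)
r=cv2.minAreaRect((w[:,:2]*1000).astype(np.float32));print("dial rect",r,len(pts))
ev,V=np.linalg.eigh(np.cov(w[:,:2].T));print("axis deg",np.degrees(np.arctan2(V[1,1],V[0,1])),"mean",w.mean(0))
# box top
bx=((H[...,2]>190)&(H[...,1]<40)&(abs(u-468)<25)&(abs(v-221)<22)&(P[...,2]>.035)&(d>.2)).astype(np.uint8)
c=max(cv2.findContours(bx,0,2)[0],key=cv2.contourArea)[:,0].astype(float);w=onz("top",c,.05)
r=cv2.minAreaRect((w[:,:2]*1000).astype(np.float32));print("box rect",r)
bd=(H[...,2]<70)&(abs(u-468)<10)&(v<210)&(v>203)&(P[...,2]<.06);print("blackdot",onz("top",cen(bd)[0],.05) if bd.any() else None)
gd=mask(p,45,85,s=80,box=(450,203,492,240));print("greendot",onz("top",cen(gd)[0],.05))
cv2.imwrite("pics/b2.png",np.vstack([cv2.resize(p[150:220,200:360],(800,350),interpolation=2),np.hstack([cv2.resize(p[195:255,440:500],(250,250),interpolation=2),cv2.resize(p[190:300,370:480],(250,250),interpolation=2),cv2.resize(q[160:280,290:420],(300,250),interpolation=2)])]))
E
```

```text
clock: 53.75
tcp_pos: [0.4482, -0.0993, 0.2515]
orientation: [0.001, -0.014, 1.0, -0.0]
wrist_force: [1.3, -1.4, -0.3]
finger_gap: 0.04
t 53.75 tcp [ 0.4482 -0.0993  0.2515] yaw -178.42 zaxis [ 0.001 -0.    -1.   ] gap 0.04 F [ 1.3 -1.4 -0.3] q6 -0.42
green yaw 1.53 sep 0.1042 origin [0.6244 0.2315]
blue yaw 1.51 sep 0.1039 origin [0.6267 0.0898]
yellow yaw 1.06 sep 0.1035 origin [ 0.6331 -0.0515]
knobtop [[ 0.4525 -0.2749  0.198 ]] 43
dial rect ((531.5737915039062, -442.26605224609375), (16.653564453125, 51.90516662597656), 84.08229064941406) 99
axis deg 177.3416233878283 mean [ 0.52886076 -0.44145209  0.08      ]
box rect ((534.8627319335938, -437.5758056640625), (88.51774597167969, 87.39889526367188), 85.50100708007812)
blackdot [[ 0.57323918 -0.44215113  0.05      ]]
greendot [[ 0.54651965 -0.47547319  0.05      ]]
```

View pics/b2.png

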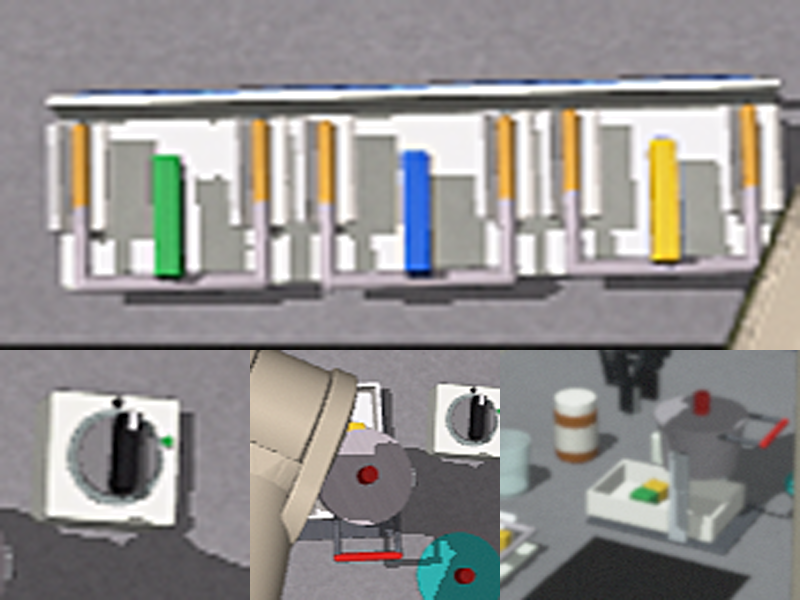

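```bash
python3 -m creep '[[-0.01,-0.04,0,0,0,2],[-0.02,-0.08,0,0,0,4],[-0.03,-0.12,0,0,0,5.5],[-0.04,-0.16,0,0,0,5.5],[-0.05,-0.205,0,0,0,5.5],[-0.06,-0.25,0,0,0,5.5],[-0.07,-0.295,0,0,0,5.5],[-0.078,-0.342,0,0,0,5.5]]'
python3 -m creep '[[0,0,0,0,0,0],[0,0,0.03,0,0,0],[0,0,0.07,0,0,0],[0,0,0.11,0,0,0],[0,0,0.14,0,0,0],[0,0,0.15,0,0,0],[0,0,0.15,0,0,0],[0,0,0.15,0,0,0]]'
python3 st.py
python3 - <<'E'
from lib import *
q,_=env.read_camera("side");p,_=env.read_camera("top");cv2.imwrite("pics/b3.png",np.hstack([cv2.resize(q[120:270,270:420],(500,500),interpolation=2),cv2.resize(p[150:240,170:380],(300,500))]))
E
```

```text
clock: 54.65
tcp_pos: [0.5381, -0.4393, 0.2512]
orientation: [0.001, 0.034, 0.999, -0.0]
wrist_force: [0.5, -0.1, -0.3]
finger_gap: 0.0396
clock: 55.45
tcp_pos: [0.5379, -0.4386, 0.1028]
orientation: [0.001, 0.034, 0.999, -0.001]
wrist_force: [0.2, -0.4, 0.6]
finger_gap: 0.0399
t 55.45 tcp [ 0.5379 -0.4386  0.1028] yaw 176.05 zaxis [ 0.002 -0.002 -1.   ] gap 0.0399 F [ 0.2 -0.4  0.6] q6 -0.73
```

View pics/b3.png

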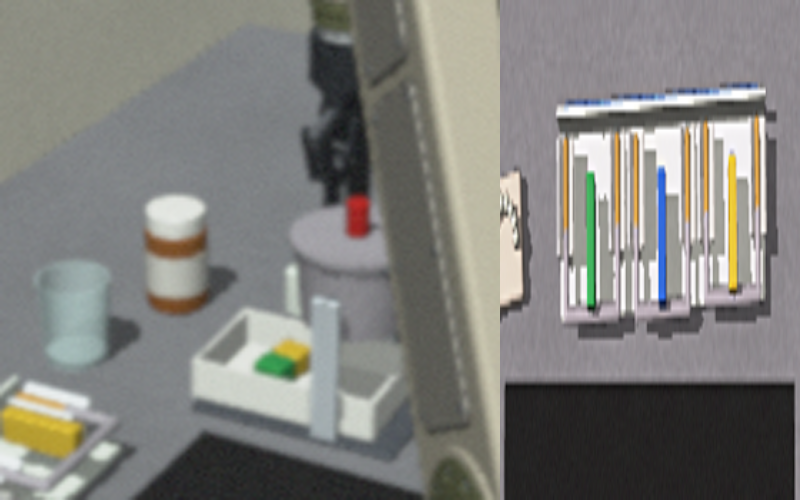

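```bash
python3 -m creep '[[0.002,-0.001,0.01,0,0,0],[0.002,-0.001,0.018,0,0,0],[0.002,-0.001,0.025,0,0,0],[0.002,-0.001,0.03,0,0,0],[0.002,-0.001,0.034,0,0,0],[0.002,-0.001,0.037,0,0,0],[0.002,-0.001,0.037,0,0,0],[0.002,-0.001,0.037,0,0,0]]'
python3 st.py
python3 -m creep '[[0,0,0,0,0,0],[0,0,0,0,0,0],[0,0,0,0,0,0],[0,0,0,0,0,0],[0,0,0,0,0,0],[0,0,0,0,0,0],[0,0,0,0,0,0],[0,0,0,0,0,0]]' 0.005 60
python3 st.py
```

```text
clock: 56.35
tcp_pos: [0.5349, -0.4392, 0.064]
orientation: [0.0, 0.035, 0.999, -0.0]
wrist_force: [-0.1, -0.4, -0.3]
finger_gap: 0.0401
t 56.35 tcp [ 0.5349 -0.4392  0.064 ] yaw 176.03 zaxis [ 0. -0. -1.] gap 0.0401 F [-0.1 -0.4 -0.3] q6 -0.73
clock: 57.15
tcp_pos: [0.5352, -0.4409, 0.0647]
orientation: [0.001, 0.035, 0.999, -0.002]
wrist_force: [0.3, -6.2, 0.7]
finger_gap: 0.0124
t 57.15 tcp [ 0.5352 -0.4409  0.0647] yaw 175.97 zaxis [ 0.001 -0.003 -1.   ] gap 0.0124 F [ 0.3 -6.2  0.7] q6 -0.73
```

```bash
python3 -m creep '[[0,-0.0015,0,0,0,8],[0,-0.0015,0,0,0,16],[0,-0.0015,0,0,0,24],[0,-0.0015,0,0,0,32],[0,-0.0015,0,0,0,40],[0,-0.0015,0,0,0,48],[0,-0.0015,0,0,0,56],[0,-0.0015,0,0,0,64]]'
python3 st.py
python3 -m creep '[[0,0,0,0,0,2],[0,0,0,0,0,4],[0,0,0,0,0,5],[0,0,0,0,0,5],[0,0,0,0,0,5],[0,0,0,0,0,5],[0,0,0,0,0,5],[0,0,0,0,0,5]]'
python3 st.py
python3 -c "
from lib import *
print(env.get_state()['ft_torque'])"
```

```text
clock: 57.95
tcp_pos: [0.5359, -0.4402, 0.0647]
orientation: [0.001, 0.561, 0.828, 0.001]
wrist_force: [3.1, -0.2, 1.3]
finger_gap: 0.0126
t 57.95 tcp [ 0.5359 -0.4402  0.0647] yaw 111.73 zaxis [ 0.003  0.    -1.   ] gap 0.0126 F [ 3.1 -0.2  1.3] q6 0.39
clock: 58.75
tcp_pos: [0.536, -0.4402, 0.0647]
orientation: [0.001, 0.594, 0.804, 0.001]
wrist_force: [4.5, 2.7, 4.0]
finger_gap: 0.0125
t 58.75 tcp [ 0.536  -0.4402  0.0647] yaw 107.1 zaxis [ 0.003  0.    -1.   ] gap 0.0125 F [4.5 2.7 4. ] q6 0.47
[ 0.65699368 -1.12455556 -0.01388895]
```

```bash
python3 -m creep '[[0,0,0,0,0,0],[0,0,0,0,0,0],[0,0,0,0,0,0],[0,0,-0.02,0,0,0],[0,0,-0.06,0,0,0],[0,0,-0.10,0,0,0],[0,0,-0.14,0,0,0],[0,0,-0.18,0,0,0]]' 0.04
python3 -m creep '[[-0.008,-0.03,0,0,0,0],[-0.016,-0.06,0,0,0,0],[-0.024,-0.09,0,0,0,0],[-0.032,-0.12,0,0,0,0],[-0.04,-0.15,0,0,0,0],[-0.05,-0.19,0,0,0,0],[-0.057,-0.226,0,0,0,0],[-0.057,-0.226,0,0,0,0]]'
python3 -m creep '[[0,0,0,0,0,0],[0,0,0,0,0,0],[0,0,0,0,0,0],[0,0,0,0,0,0],[0,0,0,0,0,0],[0,0,0,0,0,0],[0,0,0,0,0,0],[0,0,0,0,0,0]]'
python3 st.py
python3 - <<'E'
from lib import *
p,d=env.read_camera("top");q,_=env.read_camera("side")
def seat(nm,bxs):
    b=[]
    for bx in bxs:
        m=mask(p,10,24,s=110,v=90,box=bx)
        if m.sum()<10: print(nm,"none",bx);return
        b.append(onz("top",cen(m)[0],.042)[0])
    b=np.array(b);mid=b.mean(0);dy=b[0]-b[1];a=np.arctan2(-dy[0],dy[1]);print(nm,"yaw",np.degrees(a).round(2),"origin",(mid[:2]-.025*np.array([np.cos(a),np.sin(a)])).round(4))
seat("green",((205,155,232,200),(244,155,259,200)));seat("blue",((258,155,275,200),(293,155,307,200)));seat("yellow",((308,155,321,200),(345,155,358,200)))
P=cloud("top",d);H=hsv(p);v,u=np.mgrid[0:480,0:640]
t=((H[...,2]<70)&(abs(u-470)<15)&(abs(v-220)<14)&(P[...,2]>.07)&(d>.2)).astype(np.uint8)
w=onz("top",np.argwhere(t)[:,::-1].astype(float),.08);ev,V=np.linalg.eigh(np.cov(w[:,:2].T));print("dial axis deg",np.degrees(np.arctan2(V[1,1],V[0,1])),len(w))
cv2.imwrite("pics/b4.png",np.hstack([cv2.resize(p[140:310,370:500],(400,523),interpolation=2),cv2.resize(q[160:290,290:400],(400,523),interpolation=2)]))
E
```

```text
clock: 59.55
tcp_pos: [0.5339, -0.4407, 0.2451]
orientation: [-0.001, 0.595, 0.804, -0.0]
wrist_force: [0.5, -1.1, -0.3]
finger_gap: 0.04
clock: 60.35
tcp_pos: [0.3307, -0.5636, 0.2434]
orientation: [-0.001, 0.597, 0.802, -0.001]
wrist_force: [-0.0, 0.9, -0.3]
finger_gap: 0.0397
clock: 61.15
tcp_pos: [0.3355, -0.5613, 0.2439]
orientation: [0.0, 0.595, 0.804, -0.0]
wrist_force: [-0.4, 0.5, 0.2]
finger_gap: 0.0401
t 61.15 tcp [ 0.3355 -0.5613  0.2439] yaw 107.04 zaxis [ 0. -0. -1.] gap 0.0401 F [-0.4  0.5  0.2] q6 0.12
green yaw 1.74 origin [0.6243 0.2314]
blue yaw 1.72 origin [0.6269 0.0898]
yellow yaw 1.03 origin [ 0.6331 -0.0516]
dial axis deg 106.89731861361489 92
```

View pics/b4.png

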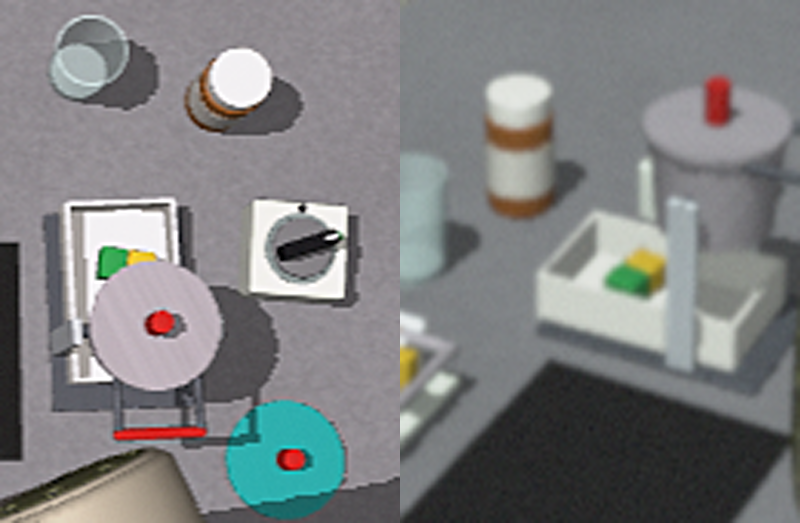

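```bash
python3 -c "
from workcell import env
print(env.hand_in())"
```

```text
the job is handed in; nothing more can be done
None
```

The job is handed in, at about 61 s of the 208 s allowed; the hand-in gives no verdict.

**What I did:**
- **Pot:** I took the lid off and tipped the pot by its bar to about 2.44 rad with a short shake. I set it back on its upright stop and put the lid back on.
- **Bows:** All three are in cradles: green in the left, blue in the middle, yellow in the right. The yellow bow was knocked aside partway through, so I measured it again before gripping it.
- **Dial:** I turned it clockwise to its on stop.

**Last checks:**
- **Bows:** They measure within about 3 mm of my estimated cradle points and lie along the rack to within 1°. The cradle points are my own reading from the images. Level was judged by eye only.
- **Blocks:** Green and yellow are in the tray. I saw no orange or blue block in the tray or in the emptied pot. Part of the tray floor is hidden under the pot.
- **Lid:** The final picture shows it flat and centred. An earlier estimate from the knob was about 3 mm off sideways, within the 9 mm allowed.
- **Dial:** It turned about 69–70°, roughly 1.2 rad, and its pointer is at the green dot.
- **Bystanders:** I never touched the jar, glass, stone cast or look-alikes. I did not measure their positions.
- **Robot:** The gripper is clear of everything.

One colour check failed mid-run because the arm hid the green bow. The later clear views were used instead, and no other checks disagreed.

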